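Clear the upholsterer's bench: tools into the shadow tray, pots onto the riser

TASK

Clear the bench for the next chair: lay every hand tool from the green mat flat and fully down in its own cut-out of the foam tray, and stand the glue bottle, the stain jar and the wax tin upright on the plywood riser, anywhere there is room for them. Set the pots down gently without tipping any of them over, and leave the two tins that already stand on the riser where they are.

Things in the scene. Friction and masses are not known exactly. Their poses are not given: they have to be found in the camera images.
- scraper: Paint scraper lying flat, 180 long: brown wooden handle 115 x 26 x 20 high with a brass ferrule, steel blade 46 wide and 4 thick at its +x end. Origin on its underside in mid-width, under the handle at the balance point where it is best gripped across the handle (26 wide); it runs from x = -75 to x = +105; z axis up as it lies. Sizes in mm. May be absent (None)
- spanner: Steel combination spanner lying flat, 176 long and 9 thick: shank 14 wide, open jaw 38 wide at its +x end, round ring end 29 wide at its -x end. Origin on its underside in the middle of the shank, where it is best gripped across the shank (14 wide); it runs from x = -84 to x = +92; z axis up as it lies. Sizes in mm. May be absent (None)
- caliper: Digital caliper lying flat, shut, 179 long: grey display housing 26 wide and 13 thick (x = -32 to +46), steel beam tail 16 wide and 6 thick out to x = -115, steel measuring jaws 6 thick at x = +36 to +64 that stick out to y = -46 on one side and y = +22 on the other. Origin on its underside under the display housing, where it is best gripped across the housing (26 wide); z axis up as it lies. Sizes in mm. May be absent (None)
- lifter: Tack lifter (upholsterer's ripping chisel) lying flat, 185 long: dark wooden handle 28 wide and 24 high with a brass ferrule (x = -85 to +30), steel shank 10 wide and 8 thick, tip 16 wide at its +x end, x = +100. Origin on its underside under the handle, where it is best gripped across the handle (28 wide); z axis up as it lies. Sizes in mm. May be absent (None)
- glue_bottle: White plastic glue bottle with an orange band and a red cone cap, standing, 148 tall: body 54 in diameter up to height 90, then narrowing to a neck 27 in diameter (heights 108 to 122), cap 29 to 25 in diameter above it; z axis up when it stands. Origin at the centre of its underside
- stain_jar: Amber glass jar with a paper label and a black lid, standing, 85 tall, body 56 in diameter up to height 67, lid 52 in diameter (top 16); z axis up when it stands. Origin at the centre of its underside
- wax_tin: Yellow tin with a brass lid, standing, 70 tall, body 58 in diameter up to height 52, lid 54 in diameter (top 16); z axis up when it stands. Origin at the centre of its underside
- tack_tin: Steel tin with a blue band that already stands on the riser and stays there, 56 in diameter, 60 tall; z axis up when it stands. Origin at the centre of its underside
- putty_tin: White tin with a green band that already stands on the riser and stays there, 56 in diameter, 75 tall; z axis up when it stands. Origin at the centre of its underside
- tray: Fixed shadow tray, black foam 256 (x) by 254 (y), top 18 above the bench; four cut-outs shaped as the tools, all along the tray's x axis, 12 deep with a yellow floor 6 above the bench, 4 mm clearance all round. A finger trough 44 wide, as deep, crosses them all along y at x = 0, at the grip points. Handles stand proud when seated. Origin at the centre of its underside
- pocket_scraper (a point): Point on the yellow floor of the scraper's cut-out, where the scraper's origin belongs, in the middle of the finger trough; axes as the tray's. The scraper lies there with its x axis along the tray's +x (blade towards the riser)
- pocket_spanner (a point): Point on the yellow floor of the spanner's cut-out, where the spanner's origin belongs, in the middle of the finger trough; axes as the tray's. The spanner lies there with its x axis along the tray's -x (open jaw away from the riser)
- pocket_caliper (a point): Point on the yellow floor of the caliper's cut-out, where the caliper's origin belongs, in the middle of the finger trough; axes as the tray's. The caliper lies there with its x axis along the tray's +x (measuring jaws towards the riser)
- pocket_lifter (a point): Point on the yellow floor of the lifter's cut-out, where the lifter's origin belongs, in the middle of the finger trough; axes as the tray's. The lifter lies there with its x axis along the tray's -x (tip away from the riser)
- riser: Fixed plywood riser shelf at the back of the bench: flat board 130 (x) by 500 (y), its top 120 above the bench, on two end panels, open above, no lip. Origin on the bench under the board's centre, z up; its front edge is at x = -65

How it is judged (in metres and radians):
At the end, for the whole second after the job is handed in: Each tool present at rest in its cut-out: origin within 10 mm in plan and 4 mm in height of its pocket point, x axis within 0.09 rad of the tray's, right end to the riser, tilt under 0.06. All five pots at rest on the riser within 55 mm (x), 245 mm (y) of its middle, upright within 0.08 rad (horizontal distance between scraper and pocket_scraper below 0.01 m and z of scraper in the frame of pocket_scraper between -0.004 and 0.004 m and angle between the x axis of each of scraper, spanner, caliper, lifter and the x axis of tray, either way round below 0.09 rad and x of riser in the frame of scraper above 0.1 m and angle between each of scraper, spanner, caliper, lifter's own z axis and vertical below 0.06 rad and linear speed of each of scraper, spanner, caliper, lifter, glue_bottle, stain_jar, wax_tin, tack_tin, putty_tin below 0.02 m/s and horizontal distance between spanner and pocket_spanner below 0.01 m and z of spanner in the frame of pocket_spanner between -0.004 and 0.004 m and x of riser in the frame of spanner below -0.1 m and horizontal distance between caliper and pocket_caliper below 0.01 m and z of caliper in the frame of pocket_caliper between -0.004 and 0.004 m and x of riser in the frame of caliper above 0.1 m and horizontal distance between lifter and pocket_lifter below 0.01 m and z of lifter in the frame of pocket_lifter between -0.004 and 0.004 m and x of riser in the frame of lifter below -0.1 m and x of glue_bottle in the frame of riser between -0.055 and 0.055 m and y of glue_bottle in the frame of riser between -0.245 and 0.245 m and z of glue_bottle in the frame of riser between 0.115 and 0.125 m and angle between each of glue_bottle, stain_jar, wax_tin, tack_tin, putty_tin's own z axis and vertical below 0.08 rad and x of stain_jar in the frame of riser between -0.055 and 0.055 m and y of stain_jar in the frame of riser between -0.245 and 0.245 m and z of stain_jar in the frame of riser between 0.115 and 0.125 m and x of wax_tin in the frame of riser between -0.055 and 0.055 m and y of wax_tin in the frame of riser between -0.245 and 0.245 m and z of wax_tin in the frame of riser between 0.115 and 0.125 m and x of tack_tin in the frame of riser between -0.055 and 0.055 m and y of tack_tin in the frame of riser between -0.245 and 0.245 m and z of tack_tin in the frame of riser between 0.115 and 0.125 m and x of putty_tin in the frame of riser between -0.055 and 0.055 m and y of putty_tin in the frame of riser between -0.245 and 0.245 m and z of putty_tin in the frame of riser between 0.115 and 0.125 m); the robot touches nothing.
It fails at once if a bottle, jar or tin is tipped over (angle between any of glue_bottle, stain_jar, wax_tin, tack_tin, putty_tin's own z axis and vertical above 0.6 rad).
It fails at once if a tin already on the riser is pushed more than 3 cm from its place (distance of any of tack_tin, putty_tin from where it was at the start of the episode above 0.03 m).
It fails at once if a bottle, jar or tin is dropped or banged down on the riser (comes onto the board faster than 0.5 m/s) ((linear speed of glue_bottle above 0.5 m/s and z of glue_bottle in the frame of riser between 0.115 and 0.135 m and x of glue_bottle in the frame of riser between -0.07 and 0.07 m and y of glue_bottle in the frame of riser between -0.25 and 0.25 m) or (linear speed of stain_jar above 0.5 m/s and z of stain_jar in the frame of riser between 0.115 and 0.135 m and x of stain_jar in the frame of riser between -0.07 and 0.07 m and y of stain_jar in the frame of riser between -0.25 and 0.25 m) or (linear speed of wax_tin above 0.5 m/s and z of wax_tin in the frame of riser between 0.115 and 0.135 m and x of wax_tin in the frame of riser between -0.07 and 0.07 m and y of wax_tin in the frame of riser between -0.25 and 0.25 m)).
Of scraper, spanner, caliper, lifter only 3 to 4 are there at a start; the rules pass over those that are not, and their reading is None.
At some moment in a run one of scraper, spanner, caliper, lifter may be knocked a few centimetres aside while the robot is not near it.
It also fails if it takes over 210 s, if anything falls off the work surface, if the arm or the gripper's body presses on something with over 40 N, if the wrist force passes 120 N, or if a joint passes its speed limit or range.

ROBOT

A 7-joint arm with a two-finger parallel gripper is mounted at the origin on the work surface. World frame = base frame: x ahead of the robot, y to its left, z up, the work surface at z = 0. Lengths are in m, angles in degrees, forces in N, time in s.
With the tool pointing down it reaches from about 0.425 to 0.875 m from the base axis. Payload 4.7 kg.
Tool frame: the origin (TCP) lies at the very end of the fingers, on their centre line; the grasp point (between the pads) lies 19 mm behind it; z points along the fingers, y is the line along which they close (so a half turn about z gives the same grasp; the last joint's range is limited). The gripper opens to 87 mm and grips with 3 to 60 N. Pads are 19 mm wide; open, the fingers measure 117 mm over their backs; the gripper's body (75 mm by 190 mm) begins 51 mm behind the grasp point.
Start: joints at [-76.255, 18.392, -4.016, 83.108, 1.295, 78.541, -3.26], TCP at [0.146, 0.634, 0.223] pointing down, gripper open.
Joint ranges: [-163.93, 163.93], [-17.29, 119.83], [-79.2, 71.16], [3.27, 140.29], [-89.18, 269.18], [5.43, 117.66], [-154.24, 154.24]. Speed limits (degrees/s): [147.25, 147.25, 180, 180, 180, 180, 180].

INTERFACE

Orientations are given as [roll, pitch, yaw] about the fixed x, y, z axes, in that order (R = Rz(yaw) Ry(pitch) Rx(roll)).
In Python, from cell import telemetry, cams, env gives the robot as it stands.
- The arm moves only by the tool arm_command, never from a script. Its argument "series" is text: rows parted by semicolons, each of 5 numbers parted by spaces: the shift along the tool's x, y, z in mm, then the turn about the tool's z in rad, then the closure in counts, from 0 (fully open) to 255 (shut). A call has 1 to 20 rows; each row shifts and turns the commanded pose from where the row before left it, along the tool's axes as they then stand; what a row does not reach is not made up. A row lasts 1/12 s, in which the tool goes at most 41.7 mm and 7.16 degrees, less where a joint would pass 70% of its speed; a pose out of reach is approached as far as the arm can. A call is refused whole if a number of a shift passes 41.7 or a number of a turn 0.125, either way. A call with a gripper value outside its range is refused whole. The fingers move at their own pace and stop on an object; "squeeze" is the grip in N (left out, the last holds). Time passes only in rows, so rows that do not move let the fingers close. It gives the time, the measured TCP pose, the force, the opening and the grip force at its end, in the units of the state.
- telemetry.get_obs(): the state, without advancing time (a new reading comes with each control period).
- cams.read_camera(name): name is "side" or "top" or "wrist"; returns the picture (400x640x3 uint8, blue, green, red); there is no depth.
- cams.calibration(name): a dict with "K" (3x3 intrinsics, pixels), "dist" ([k1, k2, p1, p2, k3] as OpenCV has them; the pictures are not rectified), "origin" and "rotation" of the camera in the world; the wrist camera has in their place "hand_eye" (4x4, takes a point from camera to tool coordinates, whose origin is the TCP and whose axes are the flange's). Camera axes: x right, y down, z forward; pixel columns grow to the right and rows downward; lengths in m; the calibration is good to about 2 mm. A picture is of the moment at which its call begins: read the wrist's pose just before it. calibration takes no time and is no camera call.
- env.sign_off(): hands the job in; it is judged then, once.
The state is a dict: "time_s": time; "qpos": joint angles; "joint_velocities": joint speeds; "effort": joint torques, N m; "tool_pos": TCP position; "tool_rot": TCP orientation; "force": force on the tool from outside, world axes, zero at the start; "wrist_torque": the same for the moment, N m; "grip_width": finger opening in m; "grasp_force": force on a finger pad.
Only numpy, scipy, OpenCV 4.12 (cv2) and the standard library are available. Lean on these libraries where they do the work, as an engineer would, in place of code of your own. Each camera call takes 0.05 s, during which the arm holds its last target. There are 200 camera calls.

## Working session

There is one attempt and no reset: what is moved stays moved. The work goes in short steps, Python scripts to look and compute and a tool call to move; the robot and the scene stay as the last step left them, time stands still between calls to the robot, and variables do not carry over. Pictures are saved under pics/ and viewed, at most 14 in all, crops included, and the job is handed in when it is done.

Besides the shell and the picture viewer there is one more tool, called after "Call:" by a JSON object that holds its "op" and its "data", one argument or row to a line. arm_command: Moves the arm, as the interface text tells. Its arguments: {"type":"object","properties":{"series":{"type":"string"},"squeeze":{"type":"number"}},"required":["series"]}

```bash
ls; mkdir -p pics
python3 - <<'E'
from cell import telemetry,cams,env
import cv2,numpy as np
print(telemetry.get_obs())
for n in ("top","side","wrist"):
    im=cams.read_camera(n); cv2.imwrite(f"pics/{n}0.png",im)
    c=cams.calibration(n); print(n,c)
E
```

```text
pics
{'time_s': 0.0, 'qpos': array([-76.25562437,  18.43716693,  -4.01768484,  83.17627881,
         1.2946977 ,  78.5396924 ,  -3.25971326]), 'joint_velocities': array([-0.0619665 ,  0.03208322,  0.0407053 ,  0.07520021,  0.02537289,
       -0.01825001,  0.06260446]), 'effort': array([-5.38827971e-04, -4.91289425e+01, -4.04417356e-01, -3.12528098e+01,
       -6.39041117e-02,  4.39449248e-02,  1.57322074e-04]), 'tool_pos': array([0.14541622, 0.63295199, 0.22147119]), 'tool_rot': array([-1.79892098e+02,  4.82264879e-03,  1.67067679e+02]), 'force': array([ 0.07070812, -0.57632539,  0.37675157]), 'wrist_torque': array([ 0.06704291, -0.01412439, -0.06879785]), 'grasp_force': 0.0, 'grip_width': 0.08706536198463011}
top {'K': array([[381.3559263 ,   0.        , 323.0670411 ],
       [  0.        , 381.3559263 , 199.42784489],
       [  0.        ,   0.        ,   1.        ]]), 'dist': array([-0.03362664,  0.        ,  0.        ,  0.        ,  0.        ]), 'origin': array([ 0.49203081, -0.00494477,  1.228058  ]), 'rotation': array([-1.76272241e+02,  1.46936409e-01, -9.03298614e+01])}
sid
[... 268 characters left out ...]
8458, 0.60682718, 0.72915796]), 'rotation': array([-131.0610527 ,    0.50483304, -150.69073504])}
wrist {'K': array([[276.42891433,   0.        , 320.53290092],
       [  0.        , 276.42891433, 201.84704182],
       [  0.        ,   0.        ,   1.        ]]), 'dist': array([-0.00603607,  0.        ,  0.        ,  0.        ,  0.        ]), 'hand_eye': array([[ 2.58235642e-04, -9.64291406e-01, -2.64843382e-01,
         7.39227191e-02],
       [ 9.99999824e-01,  1.07366864e-04,  5.84128821e-04,
         3.92591308e-04],
       [-5.34834999e-04, -2.64843486e-01,  9.64291264e-01,
        -1.61807769e-01],
       [ 0.00000000e+00,  0.00000000e+00,  0.00000000e+00,
         1.00000000e+00]])}
```

View pics/top0.png

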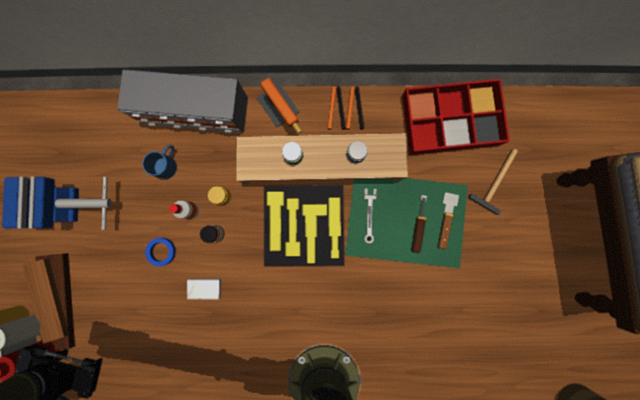

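View pics/side0.png

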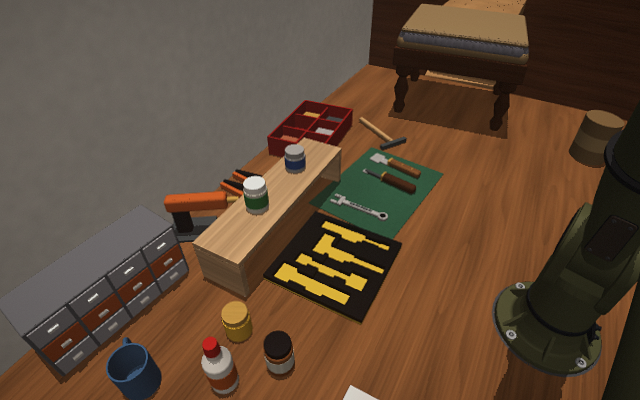

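The top view shows spanner (370,215), lifter (420,225) and scraper (449,220) on the mat, with no caliper. The tray centre is near (304,225) and the riser near (322,158), with tins at (291,153) and (357,151). The bottle is at (183,209), the wax tin at (218,195) and the jar at (211,234). In the side view all the pots stand upright.

```bash
cat > h.py <<'E'
from cell import telemetry,cams,env
import cv2,numpy as np
from scipy.spatial.transform import Rotation as Rot
def shot(n):
    o=telemetry.get_obs(); im=cams.read_camera(n); c=cams.calibration(n)
    if n=="wrist":
        T=np.eye(4);T[:3,:3]=Rot.from_euler('xyz',o['tool_rot'],degrees=True).as_matrix();T[:3,3]=o['tool_pos']
        T=T@c['hand_eye']; R,t=T[:3,:3],T[:3,3]
    else: R,t=Rot.from_euler('xyz',c['rotation'],degrees=True).as_matrix(),c['origin']
    return im,(c['K'],c['dist'],R,t)
def w(cam,px,z):
    K,d,R,t=cam; p=cv2.undistortPoints(np.array(px,float).reshape(-1,1,2),K,d).reshape(-1,2)
    r=np.c_[p,np.ones(len(p))]@R.T; return t+r*((z-t[2])/r[:,2])[:,None]
def px(cam,P):
    K,d,R,t=cam; rv=cv2.Rodrigues(R.T)[0]
    return cv2.projectPoints(np.array(P,float).reshape(-1,1,3),rv,-R.T@t,K,d)[0].reshape(-1,2)
def blobs(mask,amin=30):
    n,l,s,c=cv2.connectedComponentsWithStats(mask.astype(np.uint8))
    return [(l==i,s[i],c[i]) for i in range(1,n) if s[i][4]>=amin]
def hsv(im,lo,hi): return cv2.inRange(cv2.cvtColor(im,cv2.COLOR_BGR2HSV),lo,hi)>0
def ctr(m): return max(cv2.findContours(m.astype(np.uint8),0,1)[0],key=cv2.contourArea).reshape(-1,2)
def rect(cam,m,z):
    q=w(cam,ctr(m),z)[:,:2]*1000; (c,s,a)=cv2.minAreaRect(q.astype(np.float32)); return np.round(c,1),np.round(s,1),round(a,1)
def to(x,y,z=None,yaw=None):
    "deltas in tool axes (mm) to world point, as now yawed, and turn rad (about tool z)"
    o=telemetry.get_obs();R=Rot.from_euler('xyz',o['tool_rot'],degrees=True).as_matrix();p=o['tool_pos']
    d=np.array([x,y,p[2] if z is None else z])-p
    if yaw is not None:
        t=-np.radians((yaw-o['tool_rot'][2]+180)%360-180); print('turn',round(t,3)); R2=R@Rot.from_euler('z',t).as_matrix(); print('shift after turn',np.round(R2.T@d*1000,1))
    print('shift now',np.round(R.T@d*1000,1),'pos',np.round(p,4),'rot',np.round(o['tool_rot'],1),'t',o['time_s'])
E
python3 - <<'E'
from h import *
im,cam=shot("top")
# tray yellow
print('yellow')
for m,s,c in blobs(hsv(im,(20,100,80),(35,255,255))): print(s,np.round(w(cam,[c],.012)*1000,0)[0],rect(cam,m,.006))
blk=(im.max(2)<40); blk[:, :250]=0;blk[:,360:]=0;blk[:175]=0;blk[285:]=0
print('tray',[ (s,rect(cam,m,.018)) for m,s,c in blobs(blk,1000)])
g=hsv(im,(60,60,30),(95,255,255)); 
for m,s,c in blobs(g,500): print('mat',s,rect(cam,m,0)); M=m
x0,y0,ww,hh=s[:4]
hull=np.zeros(g.shape,np.uint8); cv2.fillConvexPoly(hull,cv2.convexHull(ctr(M)),1)
sub=(hull>0)&~g; sub=cv2.erode(hull,np.ones((3,3)))>0; sub&=~g
for m,s,c in blobs(sub,80): print('tool',s,rect(cam,m,.008))
riser=hsv(im,(8,30,140),(25,160,255)); riser[:125]=0;riser[190:]=0
for m,s,c in blobs(riser,2000): print('riser',s,rect(cam,cv2.morphologyEx(m.astype(np.uint8),cv2.MORPH_CLOSE,np.ones((31,31)))>0,.12))
for n,z,p in (('bottle',.148,(181,209)),('wax',.07,(218,195)),('jar',.085,(211,234)),('putty',.195,(291,153)),('tack',.18,(357,151))): print(n,np.round(w(cam,[p],z),3))
cv2.imwrite('pics/z1.png',cv2.resize(im[120:280,150:480],None,fx=2.4,fy=2.4,interpolation=cv2.INTER_CUBIC))
E
```

```text
yellow
[208 187  21  18 271] [588. 335.  12.] (array([588.7, 336.8]), array([62.9, 53.9]), 71.4)
[266 191  18  60 802] [512. 153.  12.] (array([505.4, 153.8]), array([189. ,  54.8]), 0.1)
[328 197  13  62 676] [493. -37.  12.] (array([482. , -36.8]), array([ 38.5, 194.6]), 89.6)
[285 198  16  59 649] [478.  96.  12.] (array([484.3,  95.9]), array([ 47.9, 185.2]), 89.9)
[302 204  25  60 794] [483.  34.  12.] (array([463.2,  27.5]), array([ 77. , 187.9]), 89.7)
tray [(array([ 265,  186,   78,   79, 2233], dtype=int32), (array([490.9,  60.6]), array([245.5, 246.9]), 89.7))]
mat [ 346  178  121   90 7722] (array([ 506. , -270.4]), array([366.7, 266.6]), 83.1)
tool [364 188  13  56 395] (array([ 519.6, -152.1]), array([ 38.6, 176. ]), 89.3)
tool [438 192  21  58 623] (array([ 500.6, -398.3]), array([ 50.4, 182.9]), 79.0)
tool [412 195  15  58 437] (array([ 492.6, -312.5]), array([ 32.6, 185.7]), 80.4)
riser [ 235  133  174   48 6800] (array([692.1,   2.4]), array([132.4, 507.1]), 0.8)
bottle [[0.537 0.402 0.148]]
wax [[0.583 0.319 0.07 ]]
jar [[0.465 0.334 0.085]]
putty [[0.687 0.084 0.195]]
tack [[ 0.695 -0.098  0.18 ]]
```

View pics/z1.png

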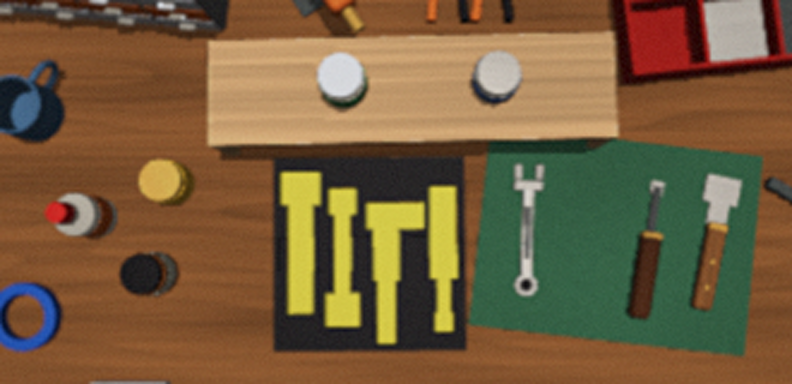

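The crop confirms the layout. Tray pockets from left to right: scraper, spanner, caliper (no caliper on the mat), lifter. The bottle cap is at full-image pixel (174,208).

Run:
```python
from h import *
im,cam=shot("top")
r=hsv(im,(0,150,90),(5,255,255))|hsv(im,(172,150,90),(180,255,255)); r[:,:150]=0;r[:,200:]=0
for m,s,c in blobs(r,15): print(s,c,w(cam,[c],.138))
im,cam=shot("side")
r=hsv(im,(0,150,90),(5,255,255))|hsv(im,(172,150,90),(180,255,255)); r[320:]=0
for m,s,c in blobs(r,15): print(s,c,w(cam,[c],.135))
to(.537,.41,.22,90)
```

```text
[169 204   9   9  67] [173.02985075 208.08955224] [[0.54064224 0.42942949 0.138     ]]
[267 100  86  44 422] [311.77725118 123.5971564 ] [[ 0.76146774 -0.30551247  0.135     ]]
[296 114  19   4  20] [304.85 115.35] [[ 0.80883254 -0.34214152  0.135     ]]
turn 1.345
shift after turn [-223.3  391.5    2.3]
shift now [-431.6 -130.1    2.3] pos [0.1455 0.6333 0.2222] rot [-180.     0.   167.1] t 0.3
```

Call:
{"op": "arm_command", "data": {
  "series": "0 0 0 0.1222 0;0 0 0 0.1222 0;0 0 0 0.1222 0;0 0 0 0.1222 0;0 0 0 0.1222 0;0 0 0 0.1222 0;0 0 0 0.1222 0;0 0 0 0.1222 0;0 0 0 0.1222 0;0 0 0 0.1222 0;0 0 0 0.1222 0",
  "squeeze": 20
}}

```text
time_s: 1.22
tool_pos: [0.1455, 0.6335, 0.2225]
tool_rot: [180.0, 0.0, 89.7]
force: [0.3, -0.5, -0.4]
grip_width: 0.0869
grasp_force: 0.0
```

Call:
{"op": "arm_command", "data": {
  "series": "-10 20 0 0 0;-17 33 0 0 0;-17 33 0 0 0;-17 33 0 0 0;-17 33 0 0 0;-17 33 0 0 0;-17 33 0 0 0;-17 33 0 0 0;-17 33 0 0 0;-17 33 0 0 0;-17 33 0 0 0;-17 33 0 0 0;-7 12 0 0 0;0 0 0 0 0;0 0 0 0 0;0 0 0 0 0"
}}

```text
time_s: 2.55
tool_pos: [0.5391, 0.4314, 0.2224]
tool_rot: [-179.9, -0.1, 90.2]
force: [0.0, 0.3, -0.3]
grip_width: 0.0872
grasp_force: 0.0
```

Run:
```python
from h import *
im,cam=shot("wrist"); cv2.imwrite('pics/w1.png',im)
r=hsv(im,(0,150,90),(5,255,255))|hsv(im,(172,150,90),(180,255,255))
for m,s,c in blobs(r,80): print(s,c,w(cam,[c],.138), rect(cam,m,.14)); 
to(.541,.429,.22,90)
```

```text
[308 193  28  33 757] [321.77542933 208.8665786 ] [[0.53874608 0.43038121 0.138     ]] (array([538.5, 430.6]), array([24.9, 30.9]), 1.0)
turn 0.004
shift after turn [-2.9  2.3  2.5]
shift now [-2.9  2.3  2.5] pos [0.5387 0.4319 0.2225] rot [-1.799e+02 -1.000e-01  9.020e+01] t 2.6
```

View pics/w1.png

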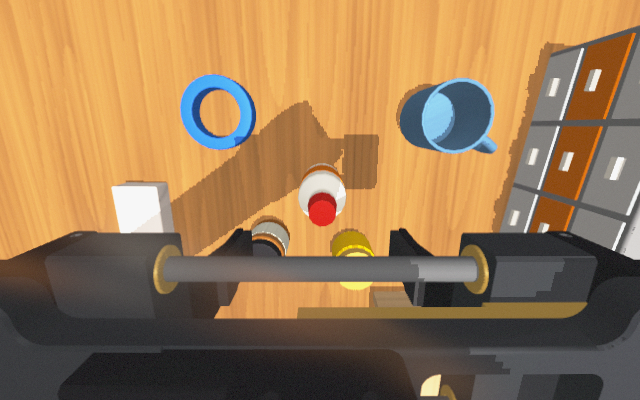

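The cap shows at (322,209) in the wrist view, almost directly below the TCP. I'll go down and grip the neck.

Call:
{"op": "arm_command", "data": {
  "series": "0 0 20 0 0;0 0 30 0 0;0 0 30 0 0;0 0 22 0 0;0 0 10 0 0;0 0 0 0 0;0 0 0 0 255;0 0 0 0 255;0 0 0 0 255;0 0 0 0 255;0 0 0 0 255;0 0 0 0 255;0 0 0 0 255;0 0 0 0 255",
  "squeeze": 25
}}

```text
time_s: 3.77
tool_pos: [0.5408, 0.4298, 0.1107]
tool_rot: [180.0, -0.0, 90.0]
force: [0.5, 0.1, 0.8]
grip_width: 0.0418
grasp_force: 0.0
```

Run:
```python
from h import *
to(.692,.175,.27,90)
```

```text
turn 0.001
shift after turn [-254.8  151.2 -159.3]
shift now [-254.9  151.1 -159.3] pos [0.5408 0.4298 0.1107] rot [180.  -0.  90.] t 3.7667
```

Call:
{"op": "arm_command", "data": {
  "series": "0 0 0 0 255;0 0 0 0 255;0 0 0 0 255;0 0 0 0 255;0 0 0 0 255;0 0 0 0 255;0 0 -4 0 255;0 0 -10 0 255;0 0 -18 0 255;0 0 -25 0 255;0 0 -25 0 255;0 0 -25 0 255;0 0 -25 0 255;0 0 -20 0 255;0 0 -8 0 255;0 0 0 0 255"
}}

```text
time_s: 5.1
tool_pos: [0.5418, 0.4304, 0.2738]
tool_rot: [179.8, -0.2, 90.0]
force: [0.0, 0.9, -1.0]
grip_width: 0.0268
grasp_force: 25.0
```

Call:
{"op": "arm_command", "data": {
  "series": "-5 3 0 0 255;-12 7 0 0 255;-20 12 0 0 255;-22 13 0 0 255;-22 13 0 0 255;-22 13 0 0 255;-22 13 0 0 255;-22 13 0 0 255;-22 13 0 0 255;-22 13 0 0 255;-22 13 0 0 255;-18 11 0 0 255;-12 7 0 0 255;-6 4 0 0 255;-3 2 0 0 255;0 0 0 0 255;0 0 0 0 255;0 0 0 0 255;0 0 0 0 255"
}}

```text
time_s: 6.68
tool_pos: [0.6904, 0.1798, 0.2707]
tool_rot: [-180.0, -0.1, 90.2]
force: [0.0, 0.3, -0.5]
grip_width: 0.027
grasp_force: 25.0
```

Run:
```python
from h import *
im,cam=shot("side"); cv2.imwrite('pics/s1.png',im[60:340,60:420])
to(.692,.178,.2315,90)
```

```text
turn 0.003
shift after turn [-1.5  1.5 39.2]
shift now [-1.5  1.5 39.2] pos [0.6905 0.1795 0.2707] rot [-180.    -0.    90.2] t 6.7333
```

View pics/s1.png

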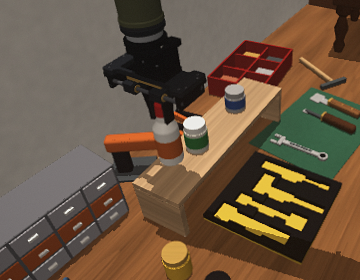

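The side crop shows the bottle hanging upright over the left end of the riser, clear of the putty tin.

Call:
{"op": "arm_command", "data": {
  "series": "0 0 6 0 255;0 0 10 0 255;0 0 10 0 255;0 0 5 0 255;0 0 3 0 255;0 0 2 0 255;0 0 1.5 0 255;0 0 1 0 255;0 0 0.5 0 255;0 0 0 0 255;0 0 0 0 255"
}}

```text
time_s: 7.65
tool_pos: [0.6911, 0.178, 0.2319]
tool_rot: [180.0, -0.0, 90.0]
force: [0.2, -0.1, -1.5]
grip_width: 0.0271
grasp_force: 25.0
```

Call:
{"op": "arm_command", "data": {
  "series": "0 0 0.7 0 255;0 0 0.7 0 255;0 0 0.6 0 255;0 0 0 0 255;0 0 0 0 255"
}}

```text
time_s: 8.07
tool_pos: [0.6911, 0.178, 0.2305]
tool_rot: [179.9, -0.0, 90.0]
force: [-1.4, 1.0, 3.4]
grip_width: 0.0273
grasp_force: 25.0
```

Call:
{"op": "arm_command", "data": {
  "series": "0 0 0 0 215;0 0 0 0 180;0 0 0 0 120;0 0 0 0 0;0 0 0 0 0;0 0 0 0 0;0 0 0 0 0;0 0 0 0 0;0 0 -10 0 0;0 0 -20 0 0;0 0 -20 0 0;0 0 -10 0 0"
}}

```text
time_s: 9.07
tool_pos: [0.6918, 0.178, 0.2932]
tool_rot: [179.8, -0.1, 90.1]
force: [0.2, 0.1, 1.5]
grip_width: 0.0834
grasp_force: 0.0
```

Run:
```python
from h import *
to(.583,.319,.2,90)
```

```text
turn 0.001
shift after turn [ 140.9 -109.2   92.9]
shift now [ 141.  -109.1   92.9] pos [0.6918 0.178  0.2932] rot [ 1.798e+02 -1.000e-01  9.010e+01] t 9.0667
```

Call:
{"op": "arm_command", "data": {
  "series": "10 -8 -2 0 0;25 -19 0 0 0;25 -20 0 0 0;25 -20 0 0 0;25 -19 20 0 0;20 -15 30 0 0;11 -8 25 0 0;0 0 18 0 0;0 0 0 0 0;0 0 0 0 0;0 0 0 0 0"
}}

```text
time_s: 9.98
tool_pos: [0.5826, 0.3185, 0.1998]
tool_rot: [179.9, -0.0, 90.0]
force: [-0.3, -0.1, 1.4]
grip_width: 0.0868
grasp_force: 0.0
```

Run:
```python
from h import *
im,cam=shot("wrist"); cv2.imwrite('pics/w2.png',im)
r=hsv(im,(18,100,60),(38,255,255))
for m,s,c in blobs(r,300): print(s,c,w(cam,[c],.07), rect(cam,m,.07)); 
to(.583,.319,.035,90)
for n,z in (('side',.07),('top',.07)):
    im,cam=shot(n); r=hsv(im,(18,100,60),(35,255,255))
    for m,s,c in blobs(r,100): print(n,s,w(cam,[c],.06))
```

```text
[ 19   0  32  94 627] [36.14673046 38.28389155] [[0.3120443  0.47243325 0.07      ]] (array([312.3, 464. ]), array([15.6, 80.3]), 1.5)
[ 256    0   22  105 1212] [265.78135314  39.99174917] [[0.52966217 0.47022433 0.07      ]] (array([531.3, 458.1]), array([18. , 90.1]), 0.8)
[ 211    2   25  136 1857] [223.86160474  75.60150781] [[0.48725487 0.43918944 0.07      ]] (array([486.5, 441.2]), array([120.6,  19.6]), 89.7)
[ 114   19   58  172 3757] [139.12190578 121.78413628] [[0.39716477 0.3960862  0.07      ]] (array([399.9, 405.9]), array([163.7,  51.7]), 87.4)
[ 362   18   17  117 1067] [371.16588566  81.62699157] [[0.63094424 0.43372261 0.07      ]] (array([630.1, 436.2]), array([ 14.4, 104.9]), 1.0)
[465  34  21 103 396] [474.52020202  75.6489899 ] [[0.73166609 0.43935119 0.07      ]] (array([731.3, 428.9]), array([93.8,  8.3]), 88.5)
[380  43  12  60 327] [384.32110092  67.0764526 ] [[0.64305567 0.44680496 0.07      ]] (array([643.3, 441.2]), array([52.8,  9.5]), 88.5)
[187  46  27  98 770] [198.9038961   95.31428571] [[0.46087393 0.4211949  0.07      ]] (array([462.6, 420.1]), ar
[... 1234 characters left out ...]
de [312 233  72  41 751] [[0.46579566 0.07611661 0.06      ]]
side [295 253  73  39 676] [[0.45487715 0.13353995 0.06      ]]
side [274 263  76  42 949] [[0.48708337 0.18581943 0.06      ]]
side [264 278  98  47 163] [[0.45302631 0.22152239 0.06      ]]
side [222 302  30  40 892] [[0.56809761 0.33823862 0.06      ]]
top [471  87  24  25 478] [[ 0.88141213 -0.50522844  0.06      ]]
top [208 186  23  20 335] [[0.58281283 0.31857037 0.06      ]]
top [266 191  18  61 837] [[0.5100484  0.14616175 0.06      ]]
top [285 197  16  60 690] [[0.47930684 0.09244484 0.06      ]]
top [ 302  197   40   67 1563] [[0.4860483 0.0004956 0.06     ]]
top [  0 306  30  19 357] [[0.21803459 0.96104606 0.06      ]]
```

View pics/w2.png

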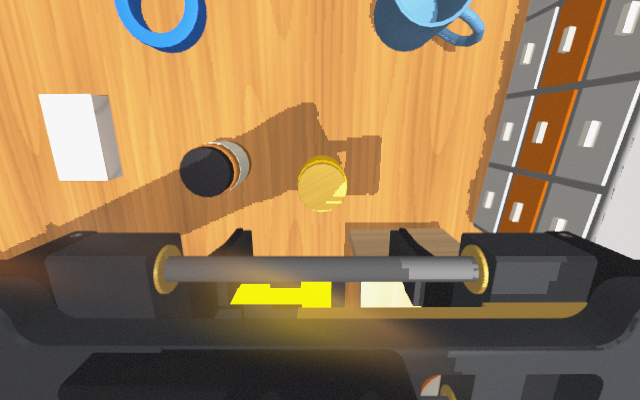

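The wax-tin lid is a circle at (322,187.5), giving (.583,.329). The jar lid is at (208,171).

Call:
{"op": "arm_command", "data": {
  "series": "5 0 20 0 0;5 0 30 0 0;0 0 35 0 0;0 0 35 0 0;0 0 30 0 0;0 0 20 0 0;0 0 10 0 0;0 0 3 0 0;0 0 0 0 255;0 0 0 0 255;0 0 0 0 255;0 0 0 0 255;0 0 0 0 255;0 0 0 0 255;0 0 0 0 255;0 0 0 0 255"
}}

```text
time_s: 11.47
tool_pos: [0.583, 0.3293, 0.0169]
tool_rot: [179.9, -0.1, 90.0]
force: [0.4, -0.4, 4.7]
grip_width: 0.0571
grasp_force: 25.0
```

Call:
{"op": "arm_command", "data": {
  "series": "0 0 -5 0 255;0 0 -15 0 255;0 -5 -25 0 255;0 -9 -30 0 255;-5 -10 -30 0 255;-15 -9 -30 0 255;-25 0 -25 0 255;-30 0 -13 0 255;-32 0 -5 0 255;-32 0 0 0 255;-32 0 0 0 255;-32 0 0 0 255;-32 0 0 0 255;-32 0 0 0 255;-30 0 0 0 255;-25 0 0 0 255;-20 0 0 0 255;-15 0 0 0 255;-8 0 0 0 255;-3 0 0 0 255"
}}

```text
time_s: 13.13
tool_pos: [0.5481, -0.0407, 0.1928]
tool_rot: [-179.9, 0.0, 89.9]
force: [0.1, -0.6, -3.3]
grip_width: 0.0576
grasp_force: 25.0
```

Call:
{"op": "arm_command", "data": {
  "series": "0 5 0 0 255;0 15 0 0 255;0 20 0 0 255;0 22 0 0 255;0 22 0 0 255;0 20 0 0 255;0 17 0 0 255;0 12 0 0 255;0 6 0 0 255;0 3 0 0 255;0 0 0 0 255;0 0 0 0 255;0 0 0 0 255"
}}

```text
time_s: 14.22
tool_pos: [0.6905, -0.0388, 0.1937]
tool_rot: [-180.0, -0.0, 90.1]
force: [-0.0, 0.3, -2.8]
grip_width: 0.0567
grasp_force: 25.0
```

Run:
```python
from h import *
im,cam=shot("side"); cv2.imwrite('pics/s2.png',im[60:340,60:420])
to(.692,-.007,.1385,90)
```

```text
turn 0.001
shift after turn [31.9  1.4 55.4]
shift now [31.9  1.5 55.4] pos [ 0.6906 -0.039   0.1939] rot [180.  -0.  90.] t 14.2667
```

View pics/s2.png

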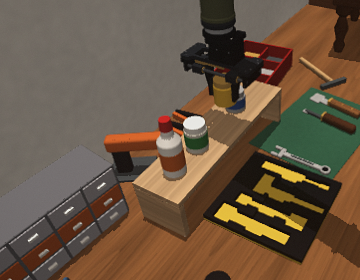

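The side crop shows the bottle standing on the riser. The wax tin is held a bit too close to the tack tin, because my sum was 32 mm off, so I'll shift away and then lower.

Call:
{"op": "arm_command", "data": {
  "series": "8 0 0 0 255;12 0 0 0 255;8 0 0 0 255;4 1 0 0 255;0 0 10 0 255;0 0 15 0 255;0 0 13 0 255;0 0 8 0 255;0 0 4 0 255;0 0 2 0 255;0 0 1 0 255;0 0 1 0 255;0 0 0 0 255;0 0 0 0 255"
}}

```text
time_s: 15.43
tool_pos: [0.6925, -0.0071, 0.1402]
tool_rot: [179.9, -0.0, 90.0]
force: [-0.6, -0.2, -2.6]
grip_width: 0.0572
grasp_force: 25.0
```

Call:
{"op": "arm_command", "data": {
  "series": "0 0 1 0 255;0 0 1 0 255;0 0 0.8 0 255;0 0 0.7 0 255;0 0 0 0 255;0 0 0 0 255"
}}

```text
time_s: 15.93
tool_pos: [0.6922, -0.0071, 0.1369]
tool_rot: [180.0, -0.0, 90.0]
force: [-3.9, 0.3, 3.5]
grip_width: 0.0572
grasp_force: 25.0
```

Call:
{"op": "arm_command", "data": {
  "series": "0 0 0 0 120;0 0 0 0 100;0 0 0 0 60;0 0 0 0 0;0 0 0 0 0;0 0 0 0 0;0 0 -5 0 0;0 0 -15 0 0;0 0 -25 0 0;0 0 -25 0 0;0 0 -20 0 0;0 0 -5 0 0"
}}

```text
time_s: 16.93
tool_pos: [0.694, -0.0074, 0.2357]
tool_rot: [179.6, -0.0, 90.0]
force: [0.4, 0.8, 0.2]
grip_width: 0.0867
grasp_force: 0.0
```

Run:
```python
from h import *
c=cams.calibration("wrist")
T=np.eye(4);T[:3,:3]=Rot.from_euler('xyz',[179.9,-.1,90],degrees=True).as_matrix();T[:3,3]=[.5831,.3184,.2004];T=T@c['hand_eye']
p=w((c['K'],c['dist'],T[:3,:3],T[:3,3]),[[208,171],[321.8,187.5]],.085);print(p)
to(p[0][0],p[0][1],.2,90)
```

```text
[[0.46831142 0.3480154  0.085     ]
 [0.58321174 0.33096096 0.085     ]]
turn 0.001
shift after turn [ 355.4 -225.9   34.3]
shift now [ 355.6 -225.7   34.3] pos [ 0.694  -0.0074  0.2357] rot [179.6  -0.   90. ] t 16.9333
```

Call:
{"op": "arm_command", "data": {
  "series": "10 -8 0 0 0;25 -18 0 0 0;32 -20 0 0 0;32 -20 0 0 0;32 -20 0 0 0;32 -20 0 0 0;32 -20 0 0 0;32 -20 0 0 0;32 -20 0 0 0;32 -20 0 0 0;32 -20 0 0 0;20 -13 15 0 0;12 -7 15 0 0;0 0 0 0 0;0 0 0 0 0;0 0 0 0 0"
}}

```text
time_s: 18.27
tool_pos: [0.4664, 0.3463, 0.201]
tool_rot: [180.0, 0.1, 90.0]
force: [0.6, -0.3, -0.4]
grip_width: 0.0869
grasp_force: 0.0
```

Run:
```python
from h import *
im,cam=shot("wrist"); cv2.imwrite('pics/w3.png',im)
r=(im.max(2)<70)[:235]
for m,s,c in blobs(r,600): print(s,c,rect(cam,m,.085)); 
ct=ctr(max((b for b in blobs(r,600)),key=lambda b:-abs(b[2][0]-321))[0]);c,R=cv2.minEnclosingCircle(ct.astype(np.float32));print(c,R,w(cam,[c],.085))
to(.468,.348,.026,90)
```

```text
[ 295  173   49   43 1646] [318.53402187 195.20291616] (array([463.5, 351. ]), array([44.7, 49.9]), 90.0)
(318.9482727050781, 196.77586364746094) 24.306716918945312 [[0.46343514 0.3485094  0.085     ]]
turn -0.002
shift after turn [  1.9   0.8 175.6]
shift now [  1.9   0.8 175.6] pos [0.467  0.3461 0.2016] rot [179.9   0.   89.9] t 18.3167
```

Call:
{"op": "arm_command", "data": {
  "series": "2 -2 20 0 0;0 0 30 0 0;0 0 35 0 0;0 0 35 0 0;0 0 28 0 0;0 0 17 0 0;0 0 8 0 0;0 0 3 0 0;0 0 0 0 255;0 0 0 0 255;0 0 0 0 255;0 0 0 0 255;0 0 0 0 255;0 0 0 0 255;0 0 0 0 255;0 0 0 0 255"
}}

```text
time_s: 19.65
tool_pos: [0.4644, 0.3502, 0.0258]
tool_rot: [179.9, -0.1, 90.1]
force: [0.6, -0.4, 2.6]
grip_width: 0.0551
grasp_force: 25.0
```

Call:
{"op": "arm_command", "data": {
  "series": "0 0 -5 0 255;0 0 -15 0 255;0 0 -25 0 255;0 10 -30 0 255;0 15 -30 0 255;-5 20 -30 0 255;-15 20 -25 0 255;-25 15 -15 0 255;-32 6 -5 0 255;-33 0 0 0 255;-33 0 0 0 255;-33 0 0 0 255;-33 0 0 0 255;-33 0 0 0 255;-33 0 0 0 255;-33 0 0 0 255;-33 0 0 0 255;-33 0 0 0 255;-33 0 0 0 255;-33 0 0 0 255"
}}

```text
time_s: 21.32
tool_pos: [0.5489, -0.0914, 0.2044]
tool_rot: [-179.9, -0.0, 90.1]
force: [0.6, 0.0, -3.5]
grip_width: 0.0553
grasp_force: 25.0
```

Call:
{"op": "arm_command", "data": {
  "series": "-32 0 0 0 255;-28 0 0 0 255;-20 0 0 0 255;-10 0 0 0 255;-5 0 0 0 255;0 5 0 0 255;0 15 0 0 255;0 20 0 0 255;0 22 0 0 255;0 22 0 0 255;0 20 0 0 255;0 17 0 0 255;0 12 0 0 255;0 6 0 0 255;0 3 0 0 255;0 0 0 0 255;0 0 0 0 255;0 0 0 0 255"
}}

```text
time_s: 22.82
tool_pos: [0.6916, -0.185, 0.2053]
tool_rot: [-180.0, -0.0, 90.0]
force: [-0.0, 0.6, -3.3]
grip_width: 0.0552
grasp_force: 25.0
```

Run:
```python
from h import *
im,cam=shot("side"); cv2.imwrite('pics/s3.png',im[60:340,60:420])
to(.692,-.185,.1475,90)
```

```text
turn 0.0
shift after turn [ 0.1  0.3 58. ]
shift now [ 0.1  0.3 58. ] pos [ 0.6916 -0.1851  0.2055] rot [180.  -0.  90.] t 22.8667
```

View pics/s3.png

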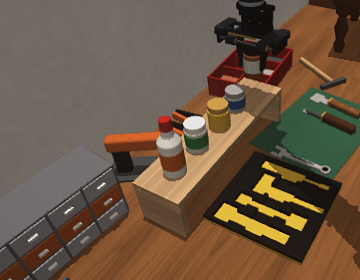

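The wax tin stands upright on the riser and the jar hangs at the far end beyond the tack tin. Lowering it.

Call:
{"op": "arm_command", "data": {
  "series": "0 0 8 0 255;0 0 13 0 255;0 0 13 0 255;0 0 12 0 255;0 0 6 0 255;0 0 3 0 255;0 0 2 0 255;0 0 1 0 255;0 0 0.7 0 255;0 0 0.7 0 255;0 0 0 0 255;0 0 0 0 255"
}}

```text
time_s: 23.87
tool_pos: [0.6924, -0.1851, 0.1461]
tool_rot: [180.0, 0.0, 90.0]
force: [0.1, -0.1, -3.3]
grip_width: 0.055
grasp_force: 25.0
```

Call:
{"op": "arm_command", "data": {
  "series": "0 0 0.8 0 255;0 0 0.7 0 255;0 0 0.5 0 255;0 0 0 0 255;0 0 0 0 255"
}}

```text
time_s: 24.28
tool_pos: [0.6925, -0.1851, 0.1459]
tool_rot: [179.9, -0.0, 90.0]
force: [-3.2, -0.2, 6.5]
grip_width: 0.0551
grasp_force: 25.0
```

Call:
{"op": "arm_command", "data": {
  "series": "0 0 0 0 120;0 0 0 0 100;0 0 0 0 60;0 0 0 0 0;0 0 0 0 0;0 0 0 0 0;0 0 -5 0 0;0 0 -15 0 0;0 0 -25 0 0;0 0 -25 0 0;0 0 -20 0 0"
}}

```text
time_s: 25.2
tool_pos: [0.6925, -0.1853, 0.2359]
tool_rot: [179.9, 0.0, 90.0]
force: [0.2, -0.0, -0.1]
grip_width: 0.0866
grasp_force: 0.0
```

Call:
{"op": "arm_command", "data": {
  "series": "0 0 0 -0.1163 0;0 0 0 -0.1163 0;0 0 0 -0.1163 0;0 0 0 -0.1163 0;0 0 0 -0.1163 0;0 0 0 -0.1163 0;0 0 0 -0.1163 0;0 0 0 -0.1163 0;0 0 0 -0.1163 0;0 0 0 -0.1163 0;0 0 0 -0.1163 0;0 0 0 -0.1163 0"
}}

```text
time_s: 26.2
tool_pos: [0.6923, -0.1852, 0.2339]
tool_rot: [-180.0, 0.0, 170.3]
force: [0.4, 0.1, -0.2]
grip_width: 0.0869
grasp_force: 0.0
```

Call:
{"op": "arm_command", "data": {
  "series": "7 -10 0 0 0;18 -27 0 0 0;20 -29 0 0 0;20 -29 0 0 0;20 -29 0 0 0;20 -29 0 0 0;20 -29 0 0 0;20 -29 0 0 0;15 -22 0 0 0;7 -10 0 0 0;0 0 0 0 0;0 0 0 0 0;0 0 0 0 0"
}}

```text
time_s: 27.28
tool_pos: [0.4877, -0.3932, 0.2334]
tool_rot: [179.9, 0.0, 170.1]
force: [-0.5, -0.3, 0.3]
grip_width: 0.0869
grasp_force: 0.0
```

Run:
```python
from h import *
im,cam=shot("wrist"); cv2.imwrite('pics/w4.png',im)
to(.486,-.395,.1,170)
for n in range(-75,106,60): pass
```

```text
turn 0.004
shift after turn [  1.5  -2.6 133.3]
shift now [  1.5  -2.5 133.3] pos [ 0.4879 -0.3929  0.2333] rot [179.9   0.  170.2] t 27.3333
```

View pics/w4.png

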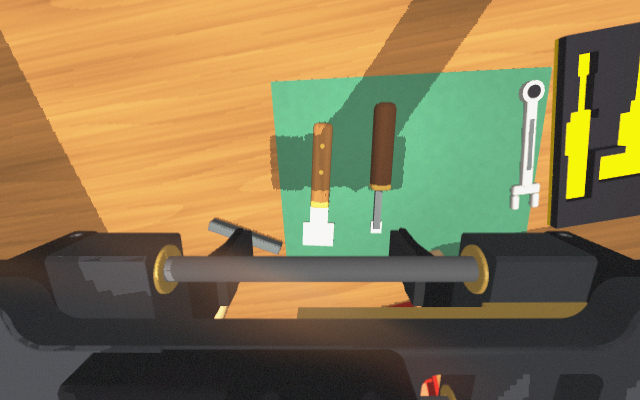

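The wrist view shows the scraper from handle end (322,122) to blade edge (318,246), and the lifter from handle end (385,103) to tip (376,232). The spanner ring is at (533,91) and its jaw tip at (524,205).

```bash
cat >> h.py <<'E'
def objs(im,cam,amin=800):
    "non-green things on the mat: outline in world at z=.008"
    g=hsv(im,(60,60,30),(95,255,255)); G=max(blobs(g,500),key=lambda b:b[1][4])[0]
    hull=np.zeros(g.shape,np.uint8); cv2.fillConvexPoly(hull,cv2.convexHull(ctr(G)),1)
    m=(cv2.erode(hull,np.ones((5,5)))>0)&~G
    return [(b,rect(cam,b[0],.008)) for b in blobs(m,amin)]
E
python3 - <<'E'
from h import *
im,cam=shot("wrist")
for b,r in objs(im,cam): print(b[1],r)
print(np.round(w(cam,[[322,122],[318,246],[385,103],[376,232],[533,81],[515,208]],.008)*1000,1))
E
```

```text
[ 510   80   35  130 1934] (array([ 492.4, -106.6]), array([ 34., 176.]), 84.0)
[ 369  102   28  131 2306] (array([ 490.1, -306.4]), array([ 30.6, 184. ]), 79.8)
[ 302  122   32  124 2628] (array([ 499.3, -392.9]), array([ 46.1, 180.7]), 76.1)
[[ 410.5 -376.6    8. ]
 [ 588.  -413.     8. ]
 [ 400.8 -290.3    8. ]
 [ 580.4 -323.5    8. ]
 [ 406.2  -96.7    8. ]
 [ 577.9 -117.8    8. ]]
```

Call:
{"op": "arm_command", "data": {
  "series": "3.5 0.5 20 0.03 0;0 0 35 0 0;0 0 40 0 0;0 0 40 0 0;0 0 35 0 0;0 0 25 0 0;0 0 16 0 0;0 0 8 0 0;0 0 4 0 0;0 0 3 0 0;0 0 0 0 0;0 0 0 0 255;0 0 0 0 255;0 0 0 0 255;0 0 0 0 255;0 0 0 0 255;0 0 0 0 255;0 0 0 0 255;0 0 0 0 255;0 0 0 0 255",
  "squeeze": 30
}}

```text
time_s: 29.05
tool_pos: [0.4822, -0.3943, 0.0076]
tool_rot: [180.0, -0.0, 168.3]
force: [0.1, 0.2, 0.1]
grip_width: 0.035
grasp_force: 0.0
```

Call:
{"op": "arm_command", "data": {
  "series": "0 0 0 0 255;0 0 0 0 255;0 0 0 0 255;0 0 0 0 255;0 0 0 0 255;0 0 0 0 255;0 0 0 0 255"
}}

```text
time_s: 29.63
tool_pos: [0.4822, -0.3942, 0.0076]
tool_rot: [180.0, -0.0, 168.3]
force: [0.5, 0.5, -0.6]
grip_width: 0.0257
grasp_force: 30.0
```

Call:
{"op": "arm_command", "data": {
  "series": "0 0 -5 0 255;0 0 -15 0 255;0 0 -25 0 255;0 0 -30 -0.1 255;0 0 -30 -0.103 255;0 5 -25 0 255;0 15 -15 0 255;0 25 -5 0 255;-2 33 0 0 255;-2 33 0 0 255;-2 33 0 0 255;-2 33 0 0 255;0 33 0 0 255;0 33 0 0 255;0 33 0 0 255;0 33 0 0 255;0 33 0 0 255;0 33 0 0 255;0 33 0 0 255;0 33 0 0 255"
}}

```text
time_s: 31.3
tool_pos: [0.4906, 0.0478, 0.1581]
tool_rot: [-180.0, 0.1, 179.9]
force: [0.9, -0.1, -2.0]
grip_width: 0.0261
grasp_force: 30.0
```

Call:
{"op": "arm_command", "data": {
  "series": "0 33 0 0 255;0 30 0 0 255;0 23 0 0 255;0 14 0 0 255;0 7 0 0 255;0 0 0 0 255;0 0 0 0 255;0 0 0 0 255"
}}

```text
time_s: 31.97
tool_pos: [0.4913, 0.1519, 0.1577]
tool_rot: [-180.0, 0.0, 179.8]
force: [0.3, -0.2, -1.3]
grip_width: 0.0256
grasp_force: 30.0
```

Run:
```python
from h import *
im,cam=shot("wrist"); cv2.imwrite('pics/w5.png',im)
to(.490,.154,.1,180)
```

```text
turn -0.004
shift after turn [ 1.3  2.1 57.7]
shift now [ 1.3  2.1 57.7] pos [0.4913 0.1519 0.1577] rot [-180.     0.   179.8] t 32.0167
```

View pics/w5.png

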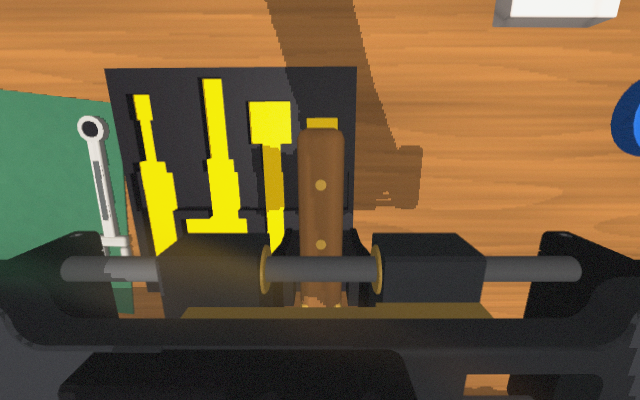

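The scraper handle hangs along column 321 with its end at row 128. The tray's near edge runs from (105,69) to (356,67), and the near end of the scraper pocket shows as a yellow strip at columns 308–337, row 118.

Run:
```python
from h import *
im,cam=shot("wrist")
print('handle end',w(cam,[[321,128]],.160))
# handle centreline: brown mask
h=hsv(im,(5,80,40),(18,255,200)); h[:,:285]=0;h[:,360:]=0
for r in (140,160,180,200,220):
    x=np.where(im[r,285:360].astype(int)[:,2]-im[r,285:360].astype(int)[:,0]>40)[0]+285; print(r,x.min(),x.max(),end=' ; ')
print()
y=hsv(im,(22,150,70),(33,255,255))
for m,s,c in blobs(y,200): print(s,rect(cam,m,.006))
print('tray corners',w(cam,[[105,69],[356,67]],.018))
print('strip',w(cam,[[308,118],[337,118]],.006))
for z in (.17,.16): print(w(cam,[[300.,180],[342,180]],z)[:,:2])
```

```text
handle end [[0.41862046 0.15326986 0.16      ]]
140 285 359 ; 160 298 359 ; 180 298 359 ; 200 299 359 ; 220 299 359 ; 
[ 186   78   62  156 4177] (array([455.5,  27.3]), array([ 73.3, 174. ]), 89.8)
[ 133   94   45  162 3373] (array([477.6, -35.5]), array([187.8,  37.1]), 0.1)
[ 248  101   44  154 3630] (array([481. ,  97.8]), array([179.2,  45. ]), 0.2)
[306 117  32  13 332] (array([414.3, 154.2]), array([34. , 12.6]), 89.0)
tray corners [[ 0.36130247 -0.06311742  0.018     ]
 [ 0.36083069  0.18864657  0.018     ]]
strip [[0.4091736  0.13943073 0.006     ]
 [0.40928803 0.17093275 0.006     ]]
[[0.4461044  0.14163465]
 [0.44618874 0.1646955 ]]
[[0.44801949 0.14087369]
 [0.44810948 0.16547689]]
```

Call:
{"op": "arm_command", "data": {
  "series": "3 1.3 10 0 255;2.6 0 25 0 255;0 0 30 0 255;0 0 30 0 255;0 0 20 0 255;0 0 10 0 255;0 0 5 0 255;0 0 0 0 255;0 0 0 0 255;0 0 0 0 255"
}}

```text
time_s: 32.9
tool_pos: [0.4867, 0.1554, 0.0291]
tool_rot: [179.9, 0.2, 179.9]
force: [-0.2, 0.1, -1.4]
grip_width: 0.0262
grasp_force: 30.0
```

Run:
```python
from h import *
im,cam=shot("wrist"); cv2.imwrite('pics/w6.png',im[0:330,150:500])
to(.4857,.1532,.0135,180)
print(px(cam,[[.409,.1545-.017,.018],[.409,.1545+.017,.018],[.413,.1545,.03]]))
```

```text
turn -0.001
shift after turn [ 1.  -2.2 15.6]
shift now [ 1.  -2.2 15.6] pos [0.4867 0.1554 0.0291] rot [179.9   0.2 179.9] t 32.95
[[289.03492543 119.22097264]
 [345.7828231  119.14659488]
 [317.24390778 126.16703732]]
```

View pics/w6.png

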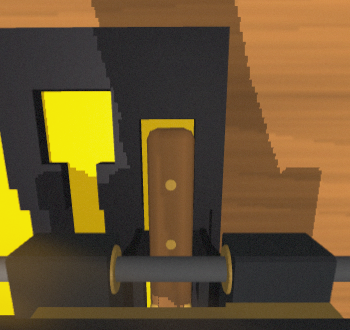

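The handle is centred at crop column 170.5 and the pocket spans 141–194 (centre 167.5), so I'll shift about 1.7 mm to −y and go down.

Call:
{"op": "arm_command", "data": {
  "series": "0.5 -1.7 0 0 255;0 0 3 0 255;0 0 3 0 255;0 0 3 0 255;0 0 2 0 255;0 0 2 0 255;0 0 1 0 255;0 0 1 0 255;0 0 0 0 255;0 0 0 0 255"
}}

```text
time_s: 33.78
tool_pos: [0.4849, 0.1533, 0.0126]
tool_rot: [180.0, 0.0, 179.9]
force: [0.0, -0.9, -0.8]
grip_width: 0.0259
grasp_force: 30.0
```

Call:
{"op": "arm_command", "data": {
  "series": "0 0 0 0 150;0 0 0 0 130;0 0 0 0 130;0 0 0 0 130;0 0 0 0 130;0 0 -3 0 130;0 0 -10 0 130;0 0 -25 0 0;0 0 -35 0 0;0 0 -40 0 0;0 0 -40 0 0;0 0 -20 0 0;0 0 -5 0 0;0 0 0 0 0;0 0 0 0 0"
}}

```text
time_s: 35.03
tool_pos: [0.4844, 0.1534, 0.1904]
tool_rot: [180.0, -0.0, 179.9]
force: [0.3, -0.7, 0.1]
grip_width: 0.0845
grasp_force: 0.0
```

Run:
```python
from h import *
im,cam=shot("wrist"); cv2.imwrite('pics/w7.png',im[:,:480])
to(.4885,.1545,.2,180)
for b,r in objs(im,cam,300): print(b[1],r)
```

```text
turn -0.001
shift after turn [ -4.6   1.4 -10.6]
shift now [ -4.6   1.4 -10.6] pos [0.4839 0.1531 0.1894] rot [-1.800e+02 -1.000e-01  1.799e+02] t 35.0833
[  41  122   96  162 3945] (array([ 529.5, -139. ]), array([ 93.7, 260.5]), 54.0)
```

View pics/w7.png

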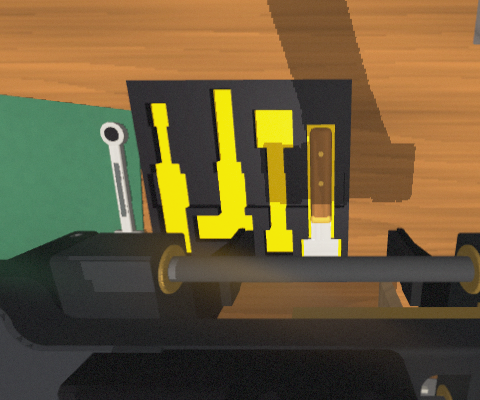

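The scraper lies seated in its pocket, with yellow gaps all round it. Next is the spanner.

Call:
{"op": "arm_command", "data": {
  "series": "0 -10 -10 0 0;0 -25 -15 0 0;0 -33 -15 0 0;0 -33 0 0 0;0 -33 0 0 0;0 -33 0 0 0;0 -33 0 0 0;0 -30 0 0 0;0 -20 0 0 0;0 -10 0 0 0;0 0 0 0 0;0 0 0 0 0;0 0 0 0 0"
}}

```text
time_s: 36.17
tool_pos: [0.4845, -0.1048, 0.2303]
tool_rot: [179.9, -0.0, -179.9]
force: [0.6, -0.1, -0.1]
grip_width: 0.0874
grasp_force: 0.0
```

Run:
```python
from h import *
im,cam=shot("wrist"); cv2.imwrite('pics/w8.png',im)
m=((im.min(2)>110)&(im.max(2).astype(int)-im.min(2)<40))[:250]
for b in blobs(m,100): print(b[1],np.round(b[2]),rect(cam,np.vstack([b[0],np.zeros((150,640),bool)]),.006))
y=hsv(im,(22,150,70),(33,255,255))[:250]
for m,s,c in blobs(y,200): print('yel',s,rect(cam,np.vstack([m,np.zeros((150,640),bool)]),.006))
for b,r in objs(im,cam,300): print(b[1],r)
to(.49,-.107,None,173)
```

```text
[ 308  122   28  122 1463] [322. 186.] (array([ 493.3, -102.9]), array([ 37.2, 175.9]), 89.4)
[170 204   9  29 203] [174. 218.] (array([ 542.6, -318.8]), array([10.5, 45.1]), 78.0)
[  0 206  62  34 565] [ 28. 223.] (array([ 551.6, -536.5]), array([91.5, 15.1]), 58.7)
[480 210  31  24 436] [496. 224.] (array([546.8, 157.2]), array([45.9, 36. ]), 90.0)
yel [ 386   93   54  136 3253] (array([462.8,  30.2]), array([188.3,  73.8]), 0.1)
yel [ 355  105   28  137 2790] (array([480.8, -35.5]), array([194.3,  36.3]), 0.6)
yel [ 446  111   44  130 2504] (array([483.5, 101.8]), array([185.4,  41.9]), 0.6)
[ 105  117   85  136 3150] (array([ 486.5, -343.2]), array([115.3, 195.2]), 74.3)
[ 308  122   28  122 1472] (array([ 493. , -103.5]), array([ 31.1, 176. ]), 86.9)
[211 229  42  26 676] (array([ 578.2, -238.6]), array([40.5, 62.9]), 0.1)
turn 0.124
shift after turn [-5.6 -1.6 -0. ]
shift now [-5.4 -2.3 -0. ] pos [ 0.4846 -0.1047  0.2304] rot [ 180.    -0.  -179.9] t 36.2167
```

View pics/w8.png

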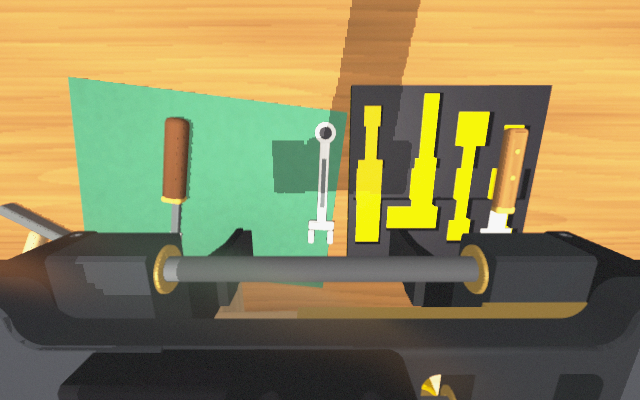

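The spanner has been knocked and now lies along column 322, from ring (324,132) to jaw tips at row 244. The lifter handle is at (175,160). The lifter pocket's narrow end points up in the image, which is −x.

Run:
```python
from h import *
im=cv2.imread('pics/w8.png'); _,cam=shot("wrist")
b=[b for b,r in objs(im,cam,300) if b[1][0]==308][0][0]
P=[]
for r in range(148,216):
    x=np.where(b[r,300:345])[0]+300; P.append(((x.min()+x.max())/2,r))
q=w(cam,P,.006); k=np.polyfit(q[:,0],q[:,1],1); a=np.arctan(k[0]); print('yaw',np.degrees(a))
e=w(cam,[[324,122],[321,244]],.006); print(e)
x=e[:,0].mean()-.004; y=np.polyval(k,x); print(x,y)
to(x,y,.2,np.degrees(a))
```

```text
yaw -2.3030190279611187
[[ 0.40559667 -0.09908383  0.006     ]
 [ 0.58290943 -0.1027044   0.006     ]]
0.49025305262774344 -0.10064053998547622
turn -3.1
shift after turn [ 5.4 -4.4 30.4]
shift now [-5.6  4.2 30.4] pos [ 0.4846 -0.1048  0.2304] rot [ 180.    -0.  -179.9] t 36.2667
```

Call:
{"op": "arm_command", "data": {
  "series": "0 0 0 0.1224 173;0 0 0 0.1224 173;0 0 0 0.1224 173;0 0 0 0.1224 173;0 0 0 0.1224 173;0 0 0 0.1224 173;0 0 0 0.1224 173;0 0 0 0.1224 173;0 0 0 0.1224 173;0 0 0 0.1224 173;0 0 0 0.1224 173;0 0 0 0.1224 173;0 0 0 0.1224 173;0 0 0 0.1224 173"
}}

```text
time_s: 37.43
tool_pos: [0.4847, -0.1053, 0.2306]
tool_rot: [-180.0, -0.0, 81.5]
force: [-0.4, -0.4, -0.3]
grip_width: 0.0279
grasp_force: 0.0
```

Call:
{"op": "arm_command", "data": {
  "series": "0 0 0 0.1224 173;0 0 0 0.1224 173;0 0 0 0.1224 173;0 0 0 0.1224 173;0 0 0 0.1224 173;0 0 0 0.1224 173;0 0 0 0.1224 173;0 0 0 0.1224 173;0 0 0 0.1224 173;0 0 0 0.1224 173;0 0 0 0.1224 173;0 0 0 0.1224 173;5.5 -4.4 30 0 173;0 0 0 0 173;0 0 0 0 173"
}}

```text
time_s: 38.68
tool_pos: [0.4891, -0.1011, 0.1995]
tool_rot: [-180.0, 0.2, -2.3]
force: [-0.1, -0.2, -0.0]
grip_width: 0.0278
grasp_force: 0.0
```

Run:
```python
from h import *
im,cam=shot("wrist"); cv2.imwrite('pics/w9.png',im)
o=telemetry.get_obs(); print(o['grip_width'])
for b,r in objs(im,cam,300): print(b[1],r)
m=((im.min(2)>110)&(im.max(2).astype(int)-im.min(2)<40))[:250]
P=[]
for r in range(150,210,10):
    x=np.where(m[r,290:350])[0]+290; print(r,x.min() if len(x) else 0,x.max() if len(x) else 0,end=' ;')
b=[b for b in blobs(m,100) if 290<b[2][0]<350]
for q in b: print(q[1],rect(cam,np.vstack([q[0],np.zeros((150,640),bool)]),.006)); 
to(.4903,-.1006,.006,-2.3)
```

```text
0.027885685448761268
[ 374   98  135  157 4928] (array([ 484.2, -255. ]), array([156.2, 206. ]), 86.4)
[ 311  108   26  135 1763] (array([ 492.3, -103.5]), array([ 31.1, 175.9]), 87.2)
[343 229  28  24 406] (array([ 405.4, -147.7]), array([39.4, 32.7]), 83.1)
150 316 326 ;160 316 326 ;170 316 326 ;180 316 325 ;190 316 325 ;200 316 325 ;[ 306  108   31  135 1541] (array([ 492. , -100.9]), array([ 37.5, 176.7]), 87.8)
turn 0.0
shift after turn [  0.7  -1.1 194.7]
shift now [  0.7  -1.1 194.7] pos [ 0.4898 -0.1017  0.2007] rot [-1.8e+02  1.0e-01 -2.3e+00] t 38.7333
```

Call:
{"op": "arm_command", "data": {
  "series": "0 0 20 0 173;0 0 35 0 173;0 0 40 0 173;0 0 40 0 173;0 0 30 0 173;0 0 15 0 173;0 0 8 0 173;0 0 4 0 173;0 0 2 0 173;0 0 1 0 173;0 0 0 0 173;0 0 0 0 173"
}}

```text
time_s: 39.73
tool_pos: [0.4913, -0.1026, 0.0069]
tool_rot: [-180.0, -0.1, -2.4]
force: [0.3, 0.4, -0.1]
grip_width: 0.0279
grasp_force: 0.0
```

Call:
{"op": "arm_command", "data": {
  "series": "0 0 1.5 0 173;0 0 1.2 0 173;0 0 0 0 173;0 0 0 0 255;0 0 0 0 255;0 0 0 0 255;0 0 0 0 255;0 0 0 0 255;0 0 0 0 255;0 0 0 0 255;0 0 0 0 255",
  "squeeze": 35
}}

```text
time_s: 40.65
tool_pos: [0.4902, -0.1025, 0.003]
tool_rot: [-180.0, -0.0, -2.4]
force: [-0.1, 0.7, 0.4]
grip_width: 0.0135
grasp_force: 35.0
```

Call:
{"op": "arm_command", "data": {
  "series": "0 0 -5 0 255;0 0 -15 0 255;0 0 -30 0 255;0 0 -35 0 255;0 0 -35 0 255;0 0 -25 -0.1224 255;0 0 -10 -0.1224 255;0 0 0 -0.1224 255;0 0 0 -0.1224 255;0 0 0 -0.1224 255;0 0 0 -0.1224 255;0 0 0 -0.1224 255;0 0 0 -0.1224 255;0 0 0 -0.1224 255;0 0 0 -0.1224 255;0 0 0 -0.1224 255;0 0 0 -0.1224 255;0 0 0 -0.1224 255;0 0 0 -0.1224 255;0 0 0 -0.1224 255"
}}

```text
time_s: 42.32
tool_pos: [0.4899, -0.1026, 0.158]
tool_rot: [-180.0, -0.0, 103.1]
force: [-0.8, 0.4, -1.5]
grip_width: 0.0139
grasp_force: 35.0
```

Call:
{"op": "arm_command", "data": {
  "series": "0 0 0 -0.1224 255;0 0 0 -0.1224 255;0 0 0 -0.1224 255;0 0 0 -0.1224 255;0 0 0 -0.1224 255;0 0 0 -0.1224 255;0 0 0 -0.1224 255;0 0 0 -0.1224 255;0 0 0 -0.1224 255;0 0 0 -0.1224 255;0 0 0 -0.1224 255;0 10 0 0 255;0 25 0 0 255;0 32 0 0 255;0 33 0 0 255;0 33 0 0 255;0 30 0 0 255;0 22 0 0 255;0 12 0 0 255;0 3 0 0 255"
}}

```text
time_s: 43.98
tool_pos: [0.4899, 0.1005, 0.158]
tool_rot: [180.0, -0.0, -180.0]
force: [-0.5, 0.1, -1.0]
grip_width: 0.0137
grasp_force: 35.0
```

```bash
cat > st.py <<'E'
from h import *
import sys
im,cam=shot("wrist"); cv2.imwrite(f'pics/{sys.argv[1]}.png',im)
y=hsv(im,(22,120,60),(33,255,255))[:232]; y=np.vstack([y,np.zeros((168,640),bool)])
for m,s,c in blobs(y,100): print('yel',s,rect(cam,m,.006))
E
python3 - <<'E'
import sys; sys.argv=['','w10']
exec(open('st.py').read())
z=telemetry.get_obs()['tool_pos'][2]
m=((im.min(2)>110)&(im.max(2).astype(int)-im.min(2)<40))[:232]
for b in blobs(m,60):
    if 270<b[2][0]<370:
        print(b[1]); 
        for r in range(b[1][1],b[1][1]+b[1][3],6): x=np.where(b[0][r])[0]; print((r,x.min(),x.max()),end='')
        r0=b[1][1]; print('end',w(cam,[[b[0][r0].nonzero()[0].mean(),r0]],z+.004))
to(.488,.0978,.2,180)
E
```

```text
yel [420  36  62   6 165] (array([330.1, 233.5]), array([ 4.6, 62.2]), 0.2)
yel [451  49 189  10 849] (array([342.7, 334.2]), array([197.2,   6.2]), 89.0)
yel [  0  50 174   8 753] (array([ 343.9, -140.2]), array([179.2,   6.6]), 89.7)
yel [ 59  75  59   7 243] (array([ 367.3, -143.3]), array([61. ,  5.9]), 89.8)
yel [524  76  74   6 232] (array([367.2, 355.2]), array([ 4.9, 78.1]), 0.3)
yel [ 228   79   63  153 4238] (array([453.8,  27.6]), array([170.5,  74.7]), 0.0)
yel [ 181   94   40  138 3113] (array([461.2, -35.4]), array([155.8,  37. ]), 0.1)
yel [ 300  102   39   29 1001] (array([405.9,  99.8]), array([29.1, 41.8]), 0.1)
yel [351 119  34 113 738] (array([473.9, 154.5]), array([130.4,  34.9]), 0.3)
[ 285   88   72  144 4856]
(88, np.int64(289), np.int64(350))(94, np.int64(285), np.int64(356))(100, np.int64(285), np.int64(355))(106, np.int64(285), np.int64(355))(112, np.int64(286), np.int64(355))(118, np.int64(286), np.int64(355))(124, np.int64(286), np.int64(354))(130, np.int64(289), np.int64(351))(136, np.int64(287), np.int64(354))(142, np.int64(287), np.int64(354))(148, np.int64(287), np.int64(353))(154, np.int64(288), np.int64(352))(160, np.int64(309), np.int64(332))(166, np.int64(309), np.int64(332))(172, np.int64(309), np.int64(332))(178, np.int64(309), np.int64(332))(184, np.int64(309), np.int64(332))(190, np.int64(309), np.int64(332))(196, np.int64(309), np.int64(332))(202, np.int64(309), np.int64(332))(208, np.int64(309), np.int64(332))(214, np.int64(309), np.int64(332))(220, np.int64(309), np.int64(332))(226, np.int64(309), np.int64(331))end [[0.39662527 0.09860571 0.16193904]]
[354 223  22   9  98]
(223, np.int64(354), np.int64(354))(229, np.int64(354), np.int64(375))end [[0.47275398 0.12159201 0.16193904]]
turn -0.001
shift after turn [  2.2  -1.2 -42.1]
shift now [  2.2  -1.2 -42.1] pos [0.4902 0.099  0.1579] rot [180.  -0. 180.] t 44.0333
```

Call:
{"op": "arm_command", "data": {
  "series": "1.3 -2.5 10 0 255;0 0 25 0 255;0 0 30 0 255;0 0 30 0 255;0 0 20 0 255;0 0 8 0 255;0 0 4 0 255;0 0 0 0 255;0 0 0 0 255;0 0 0 0 255"
}}

```text
time_s: 44.87
tool_pos: [0.4905, 0.0949, 0.0324]
tool_rot: [180.0, 0.2, 179.9]
force: [-0.5, -0.2, -1.4]
grip_width: 0.0137
grasp_force: 35.0
```

Run:
```python
import sys; sys.argv=['','w11']
exec(open('st.py').read())
m=((im.min(2)>110)&(im.max(2).astype(int)-im.min(2)<40))
# row-wise: pocket extents (yellow or spanner) near centre
for r in (86,90,94,98,102,106,112,120,130,140,150,156,160,165,170,175,180,190,200):
    a=np.where(y[r,260:380])[0]+260; b=np.where(m[r,260:380])[0]+260
    print(r,'yel',(a.min(),a.max()) if len(a) else '', 'sp',(b.min(),b.max()) if len(b) else '')
to(.488,.097,.009,180)
```

```text
yel [ 209   44   60  188 6920] (array([429.5,  40.1]), array([122.1,  34.3]), 0.3)
yel [  92   72   74  160 4437] (array([437.1, -35.7]), array([106.6,  36.8]), 0.2)
yel [ 288   84   73   72 2090] (array([413.6,  98.4]), array([44.6, 46. ]), 0.2)
yel [378 112  59 120 886] (array([449.4, 153.9]), array([31.8, 83.8]), 87.5)
yel [332 157   9  74 567] (array([463.4, 106.9]), array([ 5.4, 52.7]), 89.7)
86 yel (np.int64(288), np.int64(360)) sp 
90 yel (np.int64(301), np.int64(360)) sp (np.int64(287), np.int64(353))
94 yel (np.int64(303), np.int64(360)) sp (np.int64(286), np.int64(355))
98 yel (np.int64(303), np.int64(359)) sp (np.int64(286), np.int64(355))
102 yel (np.int64(303), np.int64(360)) sp (np.int64(286), np.int64(355))
106 yel (np.int64(304), np.int64(359)) sp (np.int64(286), np.int64(355))
112 yel (np.int64(304), np.int64(359)) sp (np.int64(286), np.int64(355))
120 yel (np.int64(304), np.int64(359)) sp (np.int64(286), np.int64(354))
130 yel (np.int64(290), np.int64(359)) sp (np.int64(292), np.int64(349))
140 yel (np.int64(355), np.int64(358)) sp (np.int64(287), np.int64(354))
150 yel (np.int64(355), np.int64(358)) sp (np.int64(287), np.int64(353))
156 yel  sp (np.int64(308), np.int64(333))
160 yel (np.int64(333), np.int64(340)) sp (np.int64(309), np.int64(332))
165 yel (np.int64(333), np.int64(340)) sp (np.int64(309), np.int64(332))
170 yel (np.int64(333), np.int64(340)) sp (np.int64(309), np.int64(332))
175 yel (np.int64(308), np.int64(340)) sp (np.int64(309), np.int64(332))
180 yel (np.int64(308), np.int64(340)) sp (np.int64(309), np.int64(332))
190 yel (np.int64(260), np.int64(340)) sp (np.int64(309), np.int64(332))
200 yel (np.int64(260), np.int64(339)) sp (np.int64(309), np.int64(332))
turn -0.002
shift after turn [ 2.5  1.9 23.4]
shift now [ 2.5  1.9 23.4] pos [0.4904 0.0951 0.0324] rot [180.    0.2 179.9] t 44.9167
```

Run:
```python
import sys; sys.argv=['','w12']
exec(open('st.py').read())
m=((im.min(2)>110)&(im.max(2).astype(int)-im.min(2)<40))
c=np.where(m[80:100,285:303].any(1))[0]+80; print(c.min())
z=telemetry.get_obs()['tool_pos'][2]
print(w(cam,[[290,c.min()],[290,c.min()+2]],z+.007)[:,0],w(cam,[[320,84]],.006))
to(.488,.0972,.009,180)
```

```text
yel [ 209   45   59  187 6914] (array([429.6,  40.1]), array([121.7,  34.3]), 0.3)
yel [  91   72   75  160 4428] (array([437. , -35.5]), array([106.5,  36.9]), 0.0)
yel [ 287   85   74   71 2068] (array([413.7,  98.1]), array([46.5, 43.9]), 89.9)
yel [378 112  59 120 879] (array([449.4, 154. ]), array([31.6, 83.4]), 87.6)
yel [332 157   9  74 558] (array([463.3, 107. ]), array([ 5.3, 52.7]), 89.7)
yel [ 93 217  16  15 118] (array([484.8, -64.1]), array([10.4, 10.8]), 89.9)
89
[0.39797032 0.39894742] [[0.3911319  0.09577453 0.006     ]]
turn -0.002
shift after turn [ 2.3  2.  23.3]
shift now [ 2.3  2.  23.3] pos [0.4903 0.0951 0.0323] rot [1.800e+02 1.000e-01 1.799e+02] t 44.9667
```

Call:
{"op": "arm_command", "data": {
  "series": "2.8 2.1 0 0 255;0 0 0 0 255;0 0 5 0 255;0 0 5 0 255;0 0 4 0 255;0 0 3 0 255;0 0 2 0 255;0 0 1 0 255;0 0 1 0 255;0 0 1 0 255;0 0 0 0 255;0 0 0 0 255"
}}

```text
time_s: 45.97
tool_pos: [0.4865, 0.0971, 0.009]
tool_rot: [180.0, 0.0, 179.9]
force: [-0.3, -0.0, -1.6]
grip_width: 0.0134
grasp_force: 35.0
```

Call:
{"op": "arm_command", "data": {
  "series": "0 0 1 0 255;0 0 0 0 255;0 0 0 0 200;0 0 0 0 173;0 0 0 0 173;0 0 0 0 173;0 0 0 0 173;0 0 -3 0 173;0 0 -10 0 173;0 0 -25 0 173;0 0 -35 0 0;0 0 -40 0 0;0 0 -40 0 0;0 0 -25 0 0;0 0 0 0 0;0 0 0 0 0"
}}

```text
time_s: 47.3
tool_pos: [0.4877, 0.0974, 0.1887]
tool_rot: [179.9, 0.3, 179.9]
force: [0.5, 0.1, 0.4]
grip_width: 0.06
grasp_force: 0.0
```

Run:
```python
import sys; sys.argv=['','w13']
exec(open('st.py').read())
m=((im.min(2)>110)&(im.max(2).astype(int)-im.min(2)<40))[:240]; m=np.vstack([m,np.zeros((160,640),bool)])
for b in blobs(m,200): print('sp',b[1],rect(cam,b[0],.015))
to(.4832,-.3055,.23,169.5)
im,cam=shot("top")
for b,r in objs(im,cam,80): print('top',b[1],r)
```

```text
yel [ 238   85   59  147 3992] (array([459.4,  27.8]), array([181. ,  75.6]), 0.3)
yel [ 196   99   36  133 2837] (array([466.8, -35.5]), array([165.7,  37. ]), 0.3)
yel [ 301  105   39  127 1420] (array([470.4,  98. ]), array([ 46.3, 158.9]), 89.9)
yel [351 120  31 112 756] (array([478.8, 154.5]), array([141.9,  34.9]), 0.4)
sp [ 524    0  116   40 4307] (array([304.7, 380.4]), array([ 37. , 122.6]), 0.4)
sp [ 304  108   32  132 1529] (array([476.1,  98.5]), array([163. ,  35.7]), 0.7)
sp [  0 209  12  31 230] (array([ 536.4, -309.6]), array([ 9.8, 43.6]), 79.9)
sp [346 216  28  24 392] (array([544.5, 149.5]), array([30.9, 33. ]), 77.5)
turn 0.182
shift after turn [ -70.2 -396.4  -43.4]
shift now [   2.6 -402.6  -43.4] pos [0.4865 0.0971 0.1868] rot [1.800e+02 1.000e-01 1.799e+02] t 47.35
top [412 195  15  58 439] (array([ 492.6, -312.6]), array([ 32.6, 185.7]), 80.7)
```

Call:
{"op": "arm_command", "data": {
  "series": "1 -10 -10 0 0;1 -25 -15 0 0;1 -33 -15 0 0;0 -33 0 0 0;0 -33 0 0 0;0 -33 0 0 0;0 -33 0 0 0;0 -33 0 0 0;0 -33 0 0 0;0 -33 0 0 0;0 -33 0 0 0;0 -33 0 0 0;0 -33 0 0 0;0 -23 0 0 0;0 -12 0 0 0;0 0 0 0.1231 0;0 0 0 0.1231 0;0 0 0 0.1231 0;0 0 0 0.1231 0;0 0 0 0.1231 0"
}}

```text
time_s: 49.07
tool_pos: [0.4823, -0.335, 0.2253]
tool_rot: [180.0, -0.1, 144.3]
force: [-0.3, 0.3, -0.5]
grip_width: 0.0872
grasp_force: 0.0
```

Call:
{"op": "arm_command", "data": {
  "series": "0 0 0 0.1231 0;0 0 0 0.1231 0;0 0 0 0.1231 0;0 0 0 0.1231 0;0 0 0 0.1231 0;0 0 0 0.1231 0;0 0 0 0.1231 0;0 0 0 0.1231 0;0 0 0 0.1231 0;0 0 0 0.1231 0;0 0 0 0.1231 0;0 0 0 0.1231 0;0 0 0 0.1231 0;0 0 0 0.1231 0;0 0 0 0.1231 0;0 0 0 0.1231 0;0 0 0 0.1231 0;0 0 0 0.1231 0;0 0 0 0.1231 0;0 0 0 0.1231 0"
}}

```text
time_s: 50.73
tool_pos: [0.4824, -0.3349, 0.2254]
tool_rot: [-179.9, 0.1, 3.3]
force: [0.4, -0.5, 0.0]
grip_width: 0.0868
grasp_force: 0.0
```

Call:
{"op": "arm_command", "data": {
  "series": "0 0 0 0.1231 0;0 0 0 0.1231 0;0 0 0 0 0;0 0 0 0 0;0 0 0 0 0"
}}

```text
time_s: 51.15
tool_pos: [0.4827, -0.3354, 0.2257]
tool_rot: [-180.0, 0.0, -10.3]
force: [0.6, -0.1, 0.2]
grip_width: 0.0872
grasp_force: 0.0
```

Run:
```python
from h import *
im,cam=shot("wrist"); cv2.imwrite('pics/w14.png',im)
for b,r in objs(im,cam,300):
    print(b[1],r)
    if 280<b[2][0]<360:
        P=[]
        for k in range(b[1][1]+3,235,8): x=np.where(b[0][k])[0]; P.append(((x.min()+x.max())/2,k)); print((k,x.min(),x.max()),end='')
        q=w(cam,P,.01); f=np.polyfit(q[:,0],q[:,1],1); print('yaw',np.degrees(np.arctan(f[0])),'tip',w(cam,[P[0][0:1]+(b[1][1],)],.006),'end',w(cam,[P[-1][0:1]+(b[1][1]+b[1][3]-1,)],.012))
to(.4832,-.3055,.007,-10.5)
```

```text
[ 289  106   23  136 2160] (array([ 488.9, -306.8]), array([ 29.5, 189.5]), 80.0)
(109, np.int64(294), np.int64(305))(117, np.int64(294), np.int64(306))(125, np.int64(296), np.int64(303))(133, np.int64(296), np.int64(303))(141, np.int64(297), np.int64(303))(149, np.int64(297), np.int64(303))(157, np.int64(297), np.int64(304))(165, np.int64(290), np.int64(310))(173, np.int64(290), np.int64(310))(181, np.int64(290), np.int64(310))(189, np.int64(291), np.int64(310))(197, np.int64(291), np.int64(310))(205, np.int64(291), np.int64(311))(213, np.int64(291), np.int64(311))(221, np.int64(291), np.int64(311))(229, np.int64(292), np.int64(311))yaw -10.576054541903613 tip [[ 0.58206    -0.32466918  0.006     ]] end [[ 0.39727288 -0.29070561  0.012     ]]
[215 229  38  26 662] (array([ 412.7, -189.4]), array([56.2, 40.1]), 79.8)
turn 0.003
shift after turn [ -4.9 -29.5 218.8]
shift now [ -4.8 -29.5 218.8] pos [ 0.4827 -0.3355  0.2258] rot [-180.     0.   -10.4] t 51.2
```

Call:
{"op": "arm_command", "data": {
  "series": "-5.5 -10 10 0 0;0 -19 25 0 0;0 0 40 0 0;0 0 40 0 0;0 0 40 0 0;0 0 30 0 0;0 0 18 0 0;0 0 9 0 0;0 0 5 0 0;0 0 1 0 0;0 0 0 0 0;0 0 0 0 255;0 0 0 0 255;0 0 0 0 255;0 0 0 0 255;0 0 0 0 255;0 0 0 0 255;0 0 0 0 255;0 0 0 0 255;0 0 0 0 255",
  "squeeze": 30
}}

```text
time_s: 52.87
tool_pos: [0.4827, -0.3064, 0.0079]
tool_rot: [-180.0, 0.0, -10.5]
force: [0.4, 1.0, -0.6]
grip_width: 0.035
grasp_force: 0.0
```

Call:
{"op": "arm_command", "data": {
  "series": "0 0 0 0 255;0 0 0 0 255;0 0 0 0 255;0 0 0 0 255;0 0 0 0 255;0 0 0 0 255;0 0 0 0 255"
}}

```text
time_s: 53.45
tool_pos: [0.4826, -0.3064, 0.0079]
tool_rot: [-180.0, -0.0, -10.5]
force: [-0.1, -0.1, -0.0]
grip_width: 0.0276
grasp_force: 30.0
```

Call:
{"op": "arm_command", "data": {
  "series": "0 0 -5 0 255;0 0 -15 0 255;0 0 -30 0 255;0 0 -35 0 255;0 0 -35 0 255;0 0 -20 -0.1231 255;0 0 -10 -0.1231 255;0 0 0 -0.1231 255;0 0 0 -0.1231 255;0 0 0 -0.1231 255;0 0 0 -0.1231 255;0 0 0 -0.1231 255;0 0 0 -0.1231 255;0 0 0 -0.1231 255;0 0 0 -0.1231 255;0 0 0 -0.1231 255;0 0 0 -0.1231 255;0 0 0 -0.1231 255;0 0 0 -0.1231 255;0 0 0 -0.1231 255"
}}

```text
time_s: 55.12
tool_pos: [0.4824, -0.3063, 0.158]
tool_rot: [-180.0, -0.0, 95.6]
force: [0.0, -0.0, -1.0]
grip_width: 0.0278
grasp_force: 30.0
```

Call:
{"op": "arm_command", "data": {
  "series": "0 0 0 -0.1231 255;0 0 0 -0.1231 255;0 0 0 -0.1231 255;0 0 0 -0.1231 255;0 0 0 -0.1231 255;0 0 0 -0.1231 255;0 0 0 -0.1231 255;0 0 0 -0.1231 255;0 0 0 -0.1231 255;0 0 0 -0.1231 255;0 0 0 -0.1231 255;0 0 0 -0.1231 255;0 10 0 0 255;0 25 0 0 255;0 33 0 0 255;0 33 0 0 255;0 33 0 0 255;0 33 0 0 255;0 33 0 0 255;0 32 0 0 255"
}}

```text
time_s: 56.78
tool_pos: [0.4823, -0.0719, 0.1582]
tool_rot: [180.0, 0.0, 179.7]
force: [1.0, -1.1, -1.9]
grip_width: 0.0276
grasp_force: 30.0
```

Call:
{"op": "arm_command", "data": {
  "series": "-4 22 0 0 255;-2 12 0 0 255;0 5 0 0 255;0 0 0 0 255;0 0 0 0 255;0 0 0 0 255"
}}

```text
time_s: 57.28
tool_pos: [0.4888, -0.0374, 0.1579]
tool_rot: [-180.0, -0.0, 179.7]
force: [0.6, -0.2, -1.7]
grip_width: 0.0278
grasp_force: 30.0
```

Run:
```python
import sys; sys.argv=['','w15']
exec(open('st.py').read())
z=telemetry.get_obs()['tool_pos'][2]
n=im.astype(int)
for r in (70,76,82,88,94,100,110,120,130,150,170,190,210,225):
    a=np.where(y[r,270:370])[0]+270; b=np.where((n[r,270:370].min(1)>90)&(n[r,270:370].max(1)-n[r,270:370].min(1)<45))[0]+270
    d=np.where((n[r,270:370,2]-n[r,270:370,0]>20)&~y[r,270:370])[0]+270
    print(r,'yel',(a.min(),a.max()) if len(a) else '','steel',(b.min(),b.max()) if len(b) else '','brown',(d.min(),d.max()) if len(d) else '')
to(.4873,-.036,.2,180)
```

```text
yel [ 406   16  234   52 7695] (array([333.2, 173.8]), array([242.6,  46.6]), 89.9)
yel [   0   22  326   60 8412] (array([ 340.2, -200.9]), array([339.9,  48.1]), 87.4)
yel [211  33  98   4 223] (array([325.4, -97.6]), array([98.1,  2.7]), 89.7)
yel [ 544   65   96   18 1032] (array([362.8, 249.9]), array([ 16.5, 103.5]), 0.1)
yel [  45   68  214   18 2232] (array([ 363.6, -213.7]), array([224. ,  16.4]), 88.4)
yel [ 344   80   63  152 4087] (array([453.4,  29.6]), array([ 75.3, 169.5]), 89.7)
yel [218  90  66   9 217] (array([ 382.8, -110.7]), array([69.2,  6.6]), 85.4)
yel [428 103  40 129 667] (array([465.2, 100.6]), array([146.9,  42.5]), 0.1)
yel [485 119  27   7 116] (array([410.1, 157.6]), array([ 6.4, 28.4]), 6.5)
yel [535 128  91  13 220] (array([426.1, 251.5]), array([104.8,   5.8]), 82.4)
yel [580 142  60  10 353] (array([438.3, 288.5]), array([69.6, 10. ]), 89.9)
yel [536 156 104  14 774] (array([455.9, 269.4]), array([120.4,  11.9]), 87.9)
yel [305 163   8  31 200] (array([473., -50.]), array([35.1,  7.5]), 0.9)
yel [329 163   9  31 275] (array([473.1, -22.1]), array([3
[... 1321 characters left out ...]
 yel  steel (np.int64(294), np.int64(329)) brown (np.int64(289), np.int64(293))
150 yel  steel (np.int64(312), np.int64(329)) brown (np.int64(288), np.int64(294))
170 yel (np.int64(306), np.int64(337)) steel (np.int64(313), np.int64(328)) brown (np.int64(286), np.int64(312))
190 yel (np.int64(306), np.int64(337)) steel (np.int64(313), np.int64(328)) brown (np.int64(284), np.int64(295))
210 yel (np.int64(284), np.int64(343)) steel  brown (np.int64(283), np.int64(345))
225 yel (np.int64(345), np.int64(369)) steel  brown (np.int64(281), np.int64(344))
turn -0.005
shift after turn [  1.6   1.3 -42.1]
shift now [  1.6   1.3 -42.1] pos [ 0.4889 -0.0373  0.1579] rot [-180.    -0.   179.7] t 57.3333
```

Call:
{"op": "arm_command", "data": {
  "series": "2 0.8 10 -0.005 255;0 0 25 0 255;0 0 30 0 255;0 0 30 0 255;0 0 18 0 255;0 0 7 0 255;0 0 4 0 255;0 0 0 0 255;0 0 0 0 255;0 0 0 0 255"
}}

```text
time_s: 58.17
tool_pos: [0.4883, -0.0347, 0.0353]
tool_rot: [180.0, 0.2, -179.8]
force: [-0.6, -0.2, -1.9]
grip_width: 0.0278
grasp_force: 30.0
```

Run:
```python
import sys; sys.argv=['','w16']
exec(open('st.py').read())
o=telemetry.get_obs(); z=o['tool_pos'][2]
n=im.astype(int)
for r in range(60,232,8):
    a=np.where(y[r,285:360])[0]+285; b=np.where((n[r,285:360].min(1)>90)&(n[r,285:360].max(1)-n[r,285:360].min(1)<45))[0]+285
    print(r,'yel',(a.min(),a.max()) if len(a) else '','steel',(b.min(),b.max()) if len(b) else '')
to(.487,-.0365,.014,180)
P=[[.387,-.036,z-.002],[.383,-.036-.012,.018],[.383,-.036+.012,.018],[.383,-.036-.012,.006],[.383,-.036+.012,.006]]
print(px(cam,P).round(1))
cv2.imwrite('pics/w16c.png',cv2.resize(im[40:260,220:420],None,fx=2.7,fy=2.7))
```

```text
yel [   0    0  276   13 1879] (array([ 344.7, -144.7]), array([166. ,   6.1]), 89.1)
yel [ 73  43 116  11 637] (array([ 368., -153.]), array([72.3,  5.6]), 90.0)
yel [ 398   50   62  182 6306] (array([428.9,  40.3]), array([120.7,  34.3]), 0.1)
yel [ 293   76   20  155 1122] (array([436.4, -46.2]), array([ 13.5, 105. ]), 88.7)
yel [329  76  16 123 426] (array([424., -23.]), array([80.4, 10.6]), 0.7)
yel [ 500   90   61   38 1028] (array([403.1, 101.7]), array([23.2, 39.3]), 0.4)
yel [593 118  36   8 216] (array([410.7, 159.7]), array([ 4.5, 23.4]), 0.4)
yel [490 148  15  13 153] (array([432.7,  86.9]), array([10.2,  7.4]), 84.7)
yel [531 149  18  11 157] (array([432.5, 116.3]), array([ 6.8, 10.8]), 0.3)
yel [301 203  41  10 263] (array([471.5, -33.6]), array([ 6.5, 28.9]), 3.4)
yel [484 205  11  27 184] (array([479.1,  89.5]), array([20.,  5.]), 0.1)
yel [552 205  16  27 261] (array([478.9, 140.9]), array([20.1,  7.2]), 0.1)
60 yel  steel (np.int64(285), np.int64(317))
68 yel  steel (np.int64(285), np.int64(335))
76 yel (np.int64(300), np.int64(336)) steel (np.int64(285), np.int64(3
[... 811 characters left out ...]
.int64(285), np.int64(328))
172 yel (np.int64(305), np.int64(331)) steel (np.int64(313), np.int64(328))
180 yel (np.int64(305), np.int64(331)) steel (np.int64(313), np.int64(328))
188 yel (np.int64(293), np.int64(343)) steel (np.int64(313), np.int64(328))
196 yel (np.int64(293), np.int64(343)) steel 
204 yel (np.int64(293), np.int64(338)) steel 
212 yel (np.int64(293), np.int64(326)) steel 
220 yel (np.int64(294), np.int64(296)) steel 
228 yel (np.int64(294), np.int64(296)) steel 
turn 0.004
shift after turn [ 1.3 -1.9 21.3]
shift now [ 1.3 -1.9 21.3] pos [ 0.4883 -0.0346  0.0353] rot [ 180.     0.2 -179.8] t 58.2167
[[317.3  73.6]
 [297.4  70.8]
 [337.7  71. ]
 [298.9  74.4]
 [336.6  74.5]]
```

View pics/w16c.png

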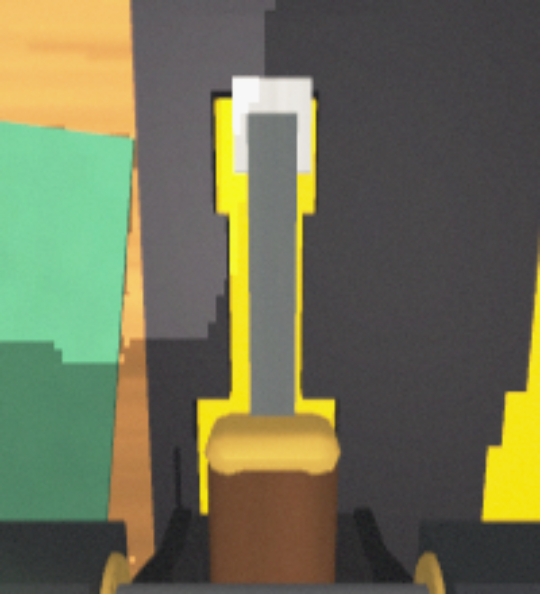

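The crop shows the lifter tip at columns 233–312 and the pocket at 216–316, so it needs about 1.6 mm to −y. The tip also sits slightly too far towards −x (rows 77 against 92–98). Checking that in numbers.

Run:
```python
from h import *
im,cam=shot("wrist")
r=lambda c,y:[220+c/2.7,40+y/2.7]
print('tip',[w(cam,[r(272,77)],z)[0,0].round(4) for z in (.0275,.031,.035)])
print('pocket tip end floor',w(cam,[r(266,98)],.006)[0],'rim',w(cam,[r(266,92)],.018)[0])
print('pocket tip back step floor',w(cam,[r(266,213)],.006)[0],'tool tip back',[w(cam,[r(272,171)],z)[0,0].round(4) for z in (.031,.035)])
print('step floor',w(cam,[r(266,399)],.006)[0],'ferrule front',[w(cam,[r(272,415)],z)[0,0].round(4) for z in (.040,.045,.05)])
```

```text
tip [np.float64(0.3834), np.float64(0.384), np.float64(0.3847)]
pocket tip end floor [ 0.38403963 -0.03543503  0.006     ] rim [ 0.38470148 -0.03535835  0.018     ]
pocket tip back step floor [ 0.41007449 -0.03538644  0.006     ] tool tip back [np.float64(0.4021), np.float64(0.4024)]
step floor [ 0.45674897 -0.03530018  0.006     ] ferrule front [np.float64(0.4527), np.float64(0.4514), np.float64(0.4502)]
```

Call:
{"op": "arm_command", "data": {
  "series": "-4.3 -1.5 0 0.003 255;0 0 0 0 255;0 0 5 0 255;0 0 5 0 255;0 0 3 0 255;0 0 2 0 255;0 0 2 0 255;0 0 2 0 255;0 0 1 0 255;0 0 0 0 255;0 0 0 0 255"
}}

```text
time_s: 59.18
tool_pos: [0.4914, -0.036, 0.014]
tool_rot: [180.0, 0.0, -180.0]
force: [-0.2, -0.5, -1.4]
grip_width: 0.0276
grasp_force: 30.0
```

Call:
{"op": "arm_command", "data": {
  "series": "0 0 1 0 255;0 0 0 0 255;0 0 0 0 150;0 0 0 0 120;0 0 0 0 120;0 0 0 0 120;0 0 0 0 120;0 0 -3 0 120;0 0 -10 0 120;0 0 -25 0 120;0 0 -35 0 120;0 0 -40 0 0;0 0 -40 0 0;0 0 -30 0 0;0 0 0 0 0;0 0 0 0 0"
}}

```text
time_s: 60.52
tool_pos: [0.4929, -0.0362, 0.1984]
tool_rot: [180.0, 0.3, -180.0]
force: [-0.6, 0.3, -0.4]
grip_width: 0.0718
grasp_force: 0.0
```

Run:
```python
import sys; sys.argv=['','w17']
exec(open('st.py').read())
n=im.astype(int)
for r in list(range(84,232,8)):
    a=np.where(y[r,290:355])[0]+290; b=np.where((n[r,290:355].min(1)>90)&(n[r,290:355].max(1)-n[r,290:355].min(1)<45))[0]+290
    d=np.where((n[r,290:355,2]-n[r,290:355,0]>20)&~y[r,290:355])[0]+290
    print(r,'yel',a.tolist()[:1]+a.tolist()[-1:],'steel',b.tolist()[:1]+b.tolist()[-1:],'brown',d.tolist()[:1]+d.tolist()[-1:])
to(.49,-.036,.3)
im,cam=shot("top"); cv2.imwrite('pics/top9.png',im); im,cam=shot("side"); cv2.imwrite('pics/side9.png',im)
# pots seen from side: project expected tops
P={'bottle':(.691,.178,.268),'wax':(.692,-.007,.19),'jar':(.6925,-.185,.205)}
for k,v in P.items(): print(k,px(cam,[v]).round(0),im[tuple(px(cam,[v])[0].round().astype(int)[::-1])])
```

```text
yel [ 398   25  242   46 6203] (array([332.7, 197.1]), array([ 46.8, 284. ]), 0.2)
yel [   0   27  328   58 8533] (array([ 346. , -218.3]), array([380. ,  54.8]), 83.3)
yel [ 518   69  122   17 1262] (array([362.4, 272.2]), array([148.4,  17.1]), 89.1)
yel [ 340   81   58  149 4063] (array([462.4,  28.9]), array([187.4,  76.1]), 0.1)
yel [234  91  50   5 109] (array([ 382.1, -109.7]), array([58.7,  4.5]), 90.0)
yel [ 306   95   29  137 1081] (array([471.7, -35.6]), array([174.7,  36.9]), 0.2)
yel [412 101  39 131 747] (array([474.9, 100.3]), array([168.1,  43.2]), 0.1)
yel [465 116  25   8 106] (array([409.9, 156.8]), array([ 8.3, 29.3]), 9.8)
yel [563 134  72  13 279] (array([437.2, 316.4]), array([91.6, 14.6]), 87.8)
yel [510 150 130  17 904] (array([459.1, 291.3]), array([169.8,  16. ]), 87.9)
yel [414 164   6  35 123] (array([489.6,  89.4]), array([45.1,  4.6]), 0.2)
yel [451 164  10  36 197] (array([490.2, 140.3]), array([46.5,  7.4]), 0.2)
yel [589 177  51   9 273] (array([488.6, 350.3]), array([68.3,  9.6]), 88.2)
yel [558 194  82   5 214] (array([509.2, 335.1]), array([  5.5,
[... 457 characters left out ...]
brown [290, 296]
156 yel [306, 334] steel [] brown [290, 335]
164 yel [306, 334] steel [] brown [290, 331]
172 yel [306, 334] steel [] brown [290, 331]
180 yel [307, 334] steel [] brown [290, 331]
188 yel [307, 334] steel [] brown [290, 331]
196 yel [307, 334] steel [] brown [290, 331]
204 yel [294, 334] steel [299, 354] brown [290, 331]
212 yel [307, 354] steel [299, 340] brown [290, 340]
220 yel [307, 354] steel [299, 339] brown [290, 331]
228 yel [307, 354] steel [299, 339] brown [290, 331]
shift now [   1.4    0.2 -103.7] pos [ 0.4916 -0.0362  0.1963] rot [ 1.8e+02  1.0e-01 -1.8e+02] t 60.5667
bottle [[223. 178.]] [ 38  42 203]
wax [[276. 163.]] [ 80 164 212]
jar [[311. 126.]] [25 23 29]
```

Run:
```python
from h import *
im=cv2.imread('pics/w17.png'); _,cam=shot("wrist")
for r in range(90,106): print(r,im[r,320].tolist(),im[r,312].tolist())
print(w(cam,[[320,96],[320,100]],.012))
o=telemetry.get_obs();print(o['time_s'],o['tool_pos'])
```

```text
90 [112, 111, 116] [115, 112, 114]
91 [112, 111, 114] [115, 111, 116]
92 [111, 111, 114] [114, 110, 114]
93 [106, 104, 107] [106, 101, 107]
94 [80, 113, 120] [79, 98, 105]
95 [56, 247, 247] [44, 247, 247]
96 [56, 247, 247] [52, 247, 247]
97 [206, 247, 247] [56, 247, 247]
98 [247, 247, 247] [57, 247, 247]
99 [247, 247, 247] [49, 247, 247]
100 [247, 247, 247] [58, 247, 247]
101 [247, 247, 247] [54, 247, 247]
102 [247, 247, 247] [57, 247, 247]
103 [246, 247, 247] [50, 247, 247]
104 [202, 206, 202] [57, 247, 247]
105 [193, 198, 188] [58, 247, 247]
[[ 0.38226657 -0.03589833  0.012     ]
 [ 0.38668362 -0.03589637  0.012     ]]
60.7167 [ 0.49023914 -0.03609863  0.19424577]
```

Yellow floor shows in front of the tip and on both sides of it, so the lifter is seated inside its pocket. The arm is clear of everything, so I'm handing in.

```bash
python3 -c "
from cell import env
print(env.sign_off())"
```

```text
the job is handed in; nothing more can be done
None
```

I handed the job in at about 61 s with the scraper, spanner and lifter in their cut-outs (the caliper was not on the mat) and the glue bottle, stain jar and wax tin standing on the riser; sign-off gave no verdict, but the last camera checks matched.

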